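Clip the scraper to its tether staple

ROBOT

A 7-joint arm with a two-finger parallel gripper is mounted at the origin on the work surface. World frame = base frame: x ahead of the robot, y to its left, z up, the work surface at z = 0. Lengths are in m, angles in rad, forces in N, time in s.
With the tool pointing down it reaches from about 0.4 to 0.85 m from the base axis. Payload 10.4 kg.
Tool frame: the origin (TCP) lies on the centre line of the jaws, within the pads' length; the fingertips stand 17 mm ahead of it and the grasp point (between the pads) lies 2 mm behind it; y points along the fingers, x is the direction in which the jaws open and shut, and the axes are right-handed (so a half turn about y gives the same grasp; the last joint's range is limited). The gripper opens to 87 mm and grips with 3 to 60 N. Pads are 19 mm wide; open, the fingers measure 117 mm over their backs; the gripper's body (75 mm by 190 mm) begins 51 mm behind the grasp point.
Start: joints at [-1.214, 0.332, -0.065, 1.46, 0.022, 1.35, -0.088], TCP at [0.232, 0.58, 0.204] pointing down, gripper open.
Joint ranges: [-2.6, 2.6], [-0.5, 2.12], [-1.47, 1.34], [0.16, 2.42], [-1.27, 4.41], [0.06, 2.06], [-2.6, 2.6]. Speed limits (rad/s): [2.22, 2.22, 2.79, 2.79, 3.14, 3.14, 3.14].

INTERFACE

Orientations are given as a 3x3 rotation matrix whose columns are the frame's x, y, z axes.
In Python, from bench import r gives the robot as it stands.
- The arm moves only by the tool apply_moves, never from a script. Its argument "moves" is a list of rows, each an object with "jaw": the gripper command: -1 is shut, 1 is fully open, values between are in proportion; "dp": the shift along the tool's x, y, z in cm, a list of three; "yaw": the turn about the tool's y in rad. In form: [{"jaw": jaw, "dp": [x, y, z], "yaw": yaw}, ...]. A call has 1 to 20 rows; each row is the pose to reach, as a shift and turn from the pose measured when the call began, along the tool's axes at that moment; what a row does not reach only later rows make up. A row lasts 1/10 s, in which the tool goes at most 50 mm and 8.59 degrees, less where a joint would pass 70% of its speed; a pose out of reach is approached as far as the arm can. A call with a gripper value outside its range is refused whole. The fingers move at their own pace and stop on an object; the grip force is fixed at half the most. Time passes only in rows, so rows that repeat a pose let the fingers close. It gives the time, the measured TCP pose, the force and the opening at its end, in the units of the state.
- r.read_state(): the state, without advancing time (a new reading comes with each control period).
- r.capture(name): name is "side" or "top" or "wrist"; returns a dict with "pixels" (400x640x3 uint8, red, green, blue), "z_map" (400x640 float32, m along the optical axis (not along the pixel's ray), 0 where there is no reading), "vfov" (degrees; the focal length in pixels is half the picture's height over the tangent of half this angle, whatever the lens; pixels are square), "cx", "cy" (the principal point, pixels), "R" (3x3) and "t" (3): a world point X has camera coordinates R X + t; the wrist camera has in their place "hand_eye" (4x4, takes a point from camera to tool coordinates, whose origin is the TCP and whose axes are the tool frame's). Camera axes: x right, y down, z forward; pixel columns grow to the right and rows downward; lengths in m; the calibration is good to about 2 mm. The wrist camera is an equidistant fisheye: a pixel r from the principal point sees the ray r / f radians off the axis. A picture is of the moment at which its call begins: read the wrist's pose just before it.
- r.sign_off(): hands the job in, once; it reports no verdict.
The state is a dict: "t": time; "joints": joint angles; "dq": joint speeds; "tau": joint torques, N m; "ee_pos": TCP position; "orientation": TCP orientation; "force": force on the tool from outside, world axes, zero at the start; "wrist_torque": the same for the moment, N m; "finger_gap": opening from 0.0 (shut) to 1.0 (fully open).
Only numpy, scipy, OpenCV 4.12 (cv2) and the standard library are available. Lean on these libraries where they do the work, as an engineer would, in place of code of your own. Each camera call takes 0.05 s, during which the arm holds its last target.

TASK

Put the shared scraper back on its tether: hold it by the wooden handle and press the red sprung gate of its snap hook against the near upright leg of the bench staple until the leg slips inside and the gate springs shut, feeling for it and never forcing it (no more than 15 N on the staple). Then pull the scraper gently back for a moment, with about 6 N and no more than 10 N, to check that the shut gate really holds, lay it flat on the bench still clipped, and let go. Leave the jar, the glue bottle and the tin where they stand.

Things in the scene. Friction and masses are not known exactly. Their poses are not given: they have to be found in the camera images.
- scraper: Loose scraper, about 0.22 kg (0.18 to 0.3), flat on the bench. Origin: on the underside below the middle of the wooden handle (near the centre of mass); x runs along the handle to the snap hook, z up. Handle x -55 to 55 mm, 22 wide, 26 high, flat sides; grip it there. Steel blade behind, x -116 to -80, 50 wide. All hook sizes in the entries below are in this frame, mm.
- hook_mouth (a point): Point x = 110, y = -10.5, z = 15 of the scraper: where the leg's centre should enter, 0.5 mm clear of the nose arm. Axes as the scraper's. The leg must go 24 mm in from here (scraper -x) before the gate can shut behind it, and strikes the hard back at 28 mm. Entering farther from the nose arm it needs more depth (27.5 mm when 3.5 mm farther), and there may be none.
- hook_back (a point): Point x = 78, y = 0, z = 15 of the scraper: middle of the inner back face of the hook, a level U of dark 8 mm round bar open to +x. Nose arm on the -y side: inner face y = -15, straight from x = 80 to 118, then flared out to its tip at x = 127, y = -27. Other arm on the +y side: inner face y = 15, ends at x = 114.
- gate (a joint): Red gate's angle, rad: 0 shut, 1.15 open. Bar 6 mm thick, 29.5 long, pivoted at x = 110, y = 17; shut, it slants across the mouth to a tip at x = 102 by the nose arm. Swings inwards only. A leg pushed in along the nose arm meets it at about x = 110, opens it against roughly 2.5 to 5 N and slips by near 0.45 rad: push falls away, gate snaps to 0. Pulled back, the leg bears on it at about x = 95.
- staple: Fixed dark plate, 92 x 50 mm, carrying an upright loop of bright 8 mm bar, 64 high, 68 long, on an adjustable foot (7 mm high with the plate). Origin on the bench at the plate's x = 0, where the near leg (the one to clip) nominally stands; x points from the robot to the second leg, 60 mm on. Press the hook on along x, within 0.1 rad, scraper 0 to 25 mm above the bench: leg clear 7 to 50 mm up.
- leg_nominal (a point): Point of the plate 20 mm above the bench where the near leg's centre line would be if the loop sat centred. The loop is clamped up to 6 mm off along x and up to 7 mm off along y, differently each time, and this is not reported: find the real leg by touch (or sight). Clamped hard, it does not give. Leg 8 mm thick. Axes as the staple's.
- cork_jar: Bystander: glass jar of corks, 76 mm diameter, 116 high, origin under its middle. Leave it alone.
- glue_bottle: Bystander: white glue bottle, 58 mm diameter, 140 high, origin under its middle. Leave it alone.
- paint_tin: Bystander: blue tin, 72 mm diameter, 85 high, origin under its middle. Leave it alone.
Not all that is in view belongs to the job. What is shaped like the scraper but green is not meant.

How it is judged:
By the outcome, as a careful person would: the job done as asked, in the order asked, and still so for the second after the job is handed in, with the robot touching nothing.
It also fails if it takes over 64 s, if anything falls off the work surface, if the arm or the gripper's body presses on something with over 40 N, if the wrist force passes 120 N, or if a joint passes its speed limit or range.

## Working session

There is one attempt and no reset: what is moved stays moved. The work goes in short steps, Python scripts to look and compute and a tool call to move; the robot and the scene stay as the last step left them, time stands still between calls to the robot, and variables do not carry over. Pictures are saved under pics/ and viewed, and the job is handed in when it is done.

Besides the shell and the picture viewer there is one more tool, called after "Call:" as name(argument=value, ...), one argument or row to a line, values as JSON. apply_moves: Moves the arm, as the interface text tells. Its arguments: {"type":"object","properties":{"moves":{"type":"array"}},"required":["moves"]}

```bash
ls; mkdir -p pics; cat > h.py <<'E'
from bench import r
import numpy as np, cv2
def save(n,img): cv2.imwrite('pics/'+n+'.png',cv2.cvtColor(img,cv2.COLOR_RGB2BGR))
E
python3 - <<'E'
from h import *
print(r.read_state())
for n in ["side","top","wrist"]:
    c=r.capture(n); save(n+"0",c["pixels"]); np.savez('cap_'+n,**c)
    print(n,{k:v for k,v in c.items() if k not in("pixels","z_map")})
E
```

```text
pics
{'t': 0.0, 'joints': array([-1.21361321,  0.33288932, -0.0647045 ,  1.46095865,  0.02161977,
        1.3499058 , -0.08849714]), 'dq': array([ 0.00091825,  0.0018072 , -0.00043346,  0.00062194, -0.00050486,
       -0.0021174 , -0.00067965]), 'tau': array([ 4.51810856e-04, -6.23261046e+01,  2.48829753e-02, -3.89905715e+01,
       -6.12583640e-02,  3.98975029e-02,  1.69563787e-04]), 'ee_pos': array([0.23155301, 0.58006534, 0.20293481]), 'orientation': array([[ 3.70688239e-01, -4.61846166e-04, -9.28757243e-01],
       [ 9.28756207e-01, -1.39013932e-03,  3.70688516e-01],
       [-1.46230303e-03, -9.99998927e-01, -8.63658029e-05]]), 'force': array([ 0.56686445, -0.46246017,  0.50358748]), 'wrist_torque': array([ 0.02833958,  0.00075   , -0.04381368]), 'finger_gap': 0.9953239437459847}
side {'vfov': 54.18413184292493, 'cx': 318.42329970165184, 'cy': 197.7482869132985, 'R': array([[ 0.90913506, -0.41640834,  0.00880512],
       [-0.3170458 , -0.70559948, -0.63372812],
       [ 0.27010256,  0.57335283, -0.77350575]]), 't': array([-0.42790731,  0.21319387,  0.95905599])}
top {'vfov': 55.14989055409731, 'cx': 319.7834087788402, 'cy': 204.48527908870227, 'R': array([[ 0.0058731 , -0.9999223 , -0.01099516],
       [-0.98598125, -0.00395698, -0.16680923],
       [ 0.16675277,  0.01182071, -0.98592788]]), 't': array([0.04418404, 0.50887538, 0.99300275])}
wrist {'vfov': 65.70646984690485, 'cx': 318.400778746078, 'cy': 196.8771700458816, 'hand_eye': array([[ 9.99999756e-01, -5.09625327e-04,  4.77088081e-04,
        -1.06881648e-03],
       [-5.92950075e-04, -2.59389159e-01,  9.65772702e-01,
        -1.81350168e-01],
       [-3.68430753e-04, -9.65772750e-01, -2.59389398e-01,
         7.00514610e-02],
       [ 0.00000000e+00,  0.00000000e+00,  0.00000000e+00,
         1.00000000e+00]])}
```

View pics/side0.png

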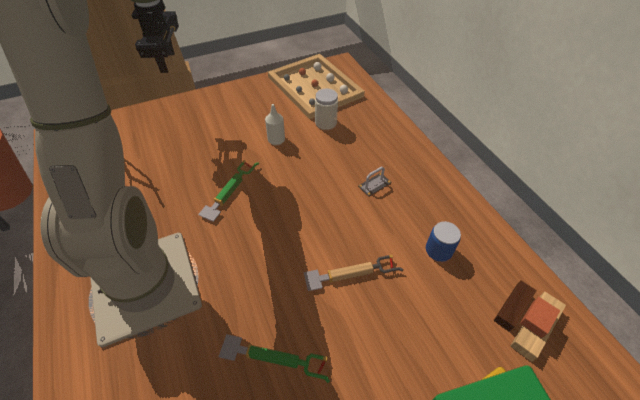

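View pics/top0.png

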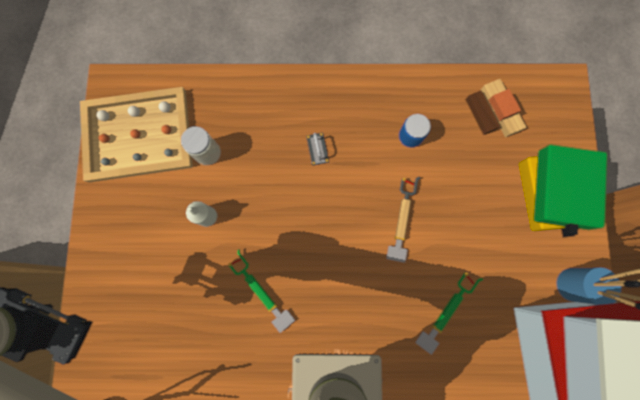

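View pics/wrist0.png

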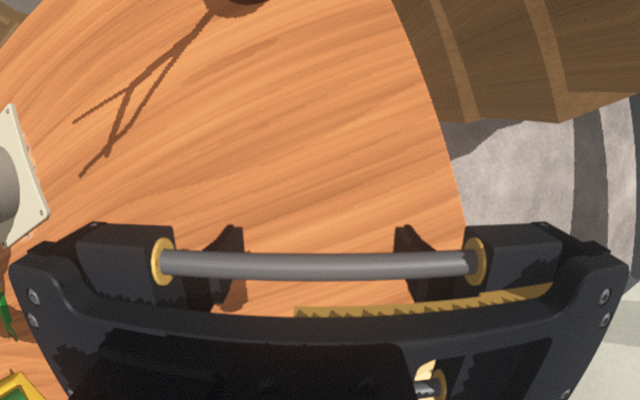

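Candidates for the scraper are the wooden-handled one at top (404,215) / side (352,272), the green one at top (261,290) / side (230,187), and the green one at top (450,310) / side (275,357). The description picks the wooden one. I'll check it in close crops.

```bash
python3 - <<'E'
from h import *
t=np.load('cap_top.npz'); s=np.load('cap_side.npz')
def crop(im,x0,y0,w,h,k): return cv2.resize(im[y0:y0+h,x0:x0+w],None,fx=k,fy=k,interpolation=cv2.INTER_CUBIC)
save('c1',np.hstack([crop(t['pixels'],360,170,80,100,5),crop(t['pixels'],280,110,80,100,5)]))
save('c2',np.hstack([crop(s['pixels'],300,240,110,60,7)]))
save('c3',np.hstack([crop(s['pixels'],340,150,70,60,9)]))
E
```

```text
(no output)
```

View pics/c1.png

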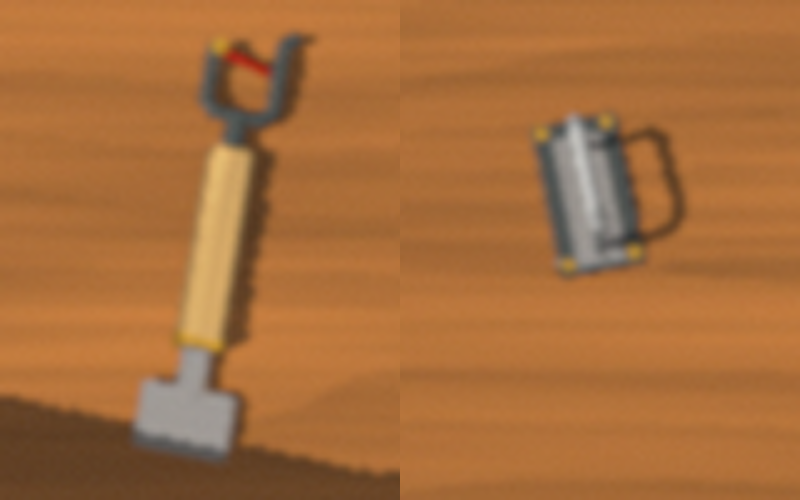

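View pics/c2.png

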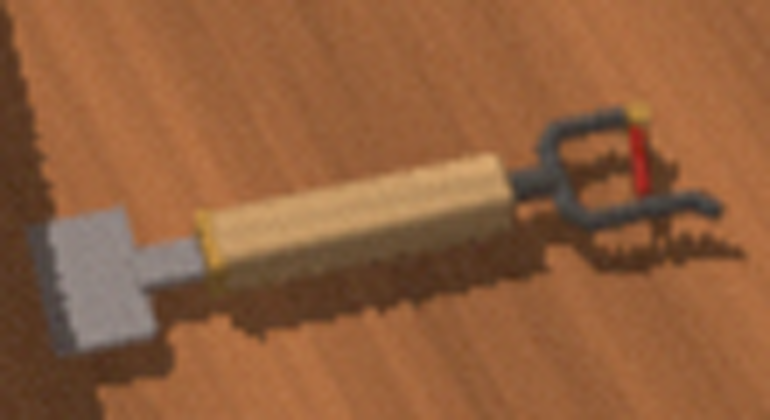

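View pics/c3.png

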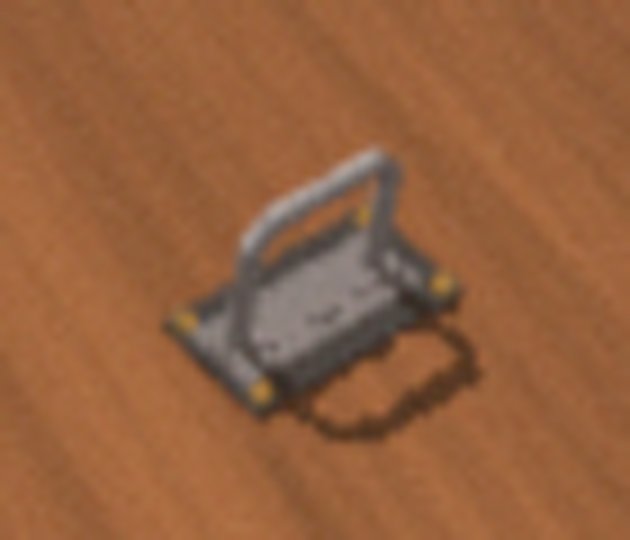

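The crops confirm it. The wooden-handled scraper has its nose arm at top (418,178) on the -y side and its red gate at (409,183). The staple's plate bolts are at top (308,137), (321,134), (314,163), (327,160), with the loop's near leg on the robot side. Next I measure these.

```bash
cat >> h.py <<'E'
def px2w(c,u,v,z):
    f=200/np.tan(np.radians(float(c['vfov'])/2)); d=np.array([(u-c['cx'])/f,(v-c['cy'])/f,1.])
    R=c['R'];C=-R.T@c['t'];w=R.T@d; return C+w*(z-C[2])/w[2]
def w2px(c,X):
    f=200/np.tan(np.radians(float(c['vfov'])/2)); p=c['R']@np.asarray(X)+c['t']; return np.array([c['cx'],c['cy']])+f*p[:2]/p[2]
E
python3 - <<'E'
from h import *
np.set_printoptions(precision=4,suppress=True)
t=np.load('cap_top.npz'); s=np.load('cap_side.npz')
T=lambda x,y,z:px2w(t,360+x/5,170+y/5,z)
T2=lambda x,y,z:px2w(t,280+(x-400)/5,110+y/5,z)
S=lambda x,y,z:px2w(s,300+x/7,240+y/7,z)
S3=lambda x,y,z:px2w(s,340+x/9,150+y/9,z)
def fr(a,b): 
    d=a-b; print(a,b,'len',np.linalg.norm(d),'yaw',np.arctan2(d[1],d[0]),'mid',(a+b)/2)
fr((T(212,145,.026)+T(253,150,.026))/2,(T(180,343,.026)+T(222,347,.026))/2)
fr((S(497,155,.026)+S(513,190,.026))/2,(S(203,215,.026)+S(225,255,.026))/2)
print('gatepivot',T(220,46,.015),S(638,112,.015),'tip',T(310,39,.015),S(718,210,.015))
print('staple bolts')
for P in ([T2(*p,.008) for p in [(542,135),(607,122),(568,265),(635,252)]],[S3(*p,.008) for p in [(365,214),(443,286),(185,322),(262,390)]]):
    P=np.array(P);print(P); fr((P[0]+P[1])/2,(P[2]+P[3])/2)
# loop top
print('loop top',T2(575,118,.06),T2(600,235,.06)); print(S3(385,155,.064),S3(250,240,.064),'leg base',S3(245,345,.007),S3(383,270,.007))
print(px2w(t,*np.array([0,0]),0))
for c,p in ((t,(407,190)),(t,(403,215))): print(c['z_map'][p[1],p[0]])
E
```

```text
[ 0.5264 -0.1914  0.026 ] [ 0.4178 -0.171   0.026 ] len 0.11049401327632195 yaw -0.18601279471445578 mid [ 0.4721 -0.1812  0.026 ]
[ 0.5283 -0.1939  0.026 ] [ 0.4235 -0.1736  0.026 ] len 0.10673905412782889 yaw -0.19109411092782486 mid [ 0.4759 -0.1837  0.026 ]
gatepivot [ 0.5862 -0.1887  0.015 ] [ 0.5893 -0.1871  0.015 ] tip [ 0.5904 -0.2391  0.015 ] [ 0.5942 -0.2334  0.015 ]
staple bolts
[[0.7119 0.0811 0.008 ]
 [0.7198 0.0437 0.008 ]
 [0.6344 0.0655 0.008 ]
 [0.6422 0.0273 0.008 ]]
[0.7158 0.0624 0.008 ] [0.6383 0.0464 0.008 ] len 0.0791607082996408 yaw 0.2038147501257431 mid [0.6771 0.0544 0.008 ]
[[0.7141 0.0775 0.008 ]
 [0.7213 0.0386 0.008 ]
 [0.6353 0.0598 0.008 ]
 [0.6441 0.0238 0.008 ]]
[0.7177 0.058  0.008 ] [0.6397 0.0418 0.008 ] len 0.0796612915683637 yaw 0.20560749802634246 mid [0.6787 0.0499 0.008 ]
loop top [0.7032 0.0608 0.06  ] [0.6366 0.0467 0.06  ]
[0.7    0.0552 0.064 ] [0.6423 0.0406 0.064 ] leg base [0.649  0.0436 0.007 ] [0.7073 0.0537 0.007 ]
[1.1612 1.0523 0.    ]
1.0852983
1.0466543
```

```bash
cat >> h.py <<'E'
def plan(target,az):
    """world TCP target, desired azimuth of tool x -> dp cm, yaw"""
    s=r.read_state(); R=s['orientation']; d=R.T@(np.asarray(target)-s['ee_pos'])*100
    a0=np.arctan2(R[1,0],R[0,0]); print('t',round(s['t'],2),'pos',s['ee_pos'].round(4),'az',a0.round(4),'F',s['force'].round(2),'gap',round(s['finger_gap'],4),'-> dp',d.round(2),'yaw',-(az-a0).round(3),'tilt',R[2].round(4))
E
python3 - <<'E'
from h import *
plan((0.665,0.048,0.21),1.776)
plan((0.5,0.3,0.22),1.4)
E
```

```text
t 0.15 pos [0.2316 0.5802 0.2032] az 1.191 F [-0.82  0.06  0.34] gap 1.0004 -> dp [-33.36  -0.65 -59.98] yaw -0.585 tilt [-0.001 -1.    -0.   ]
t 0.15 pos [0.2316 0.5802 0.2032] az 1.191 F [-0.82  0.06  0.34] gap 1.0004 -> dp [-16.07  -1.67 -35.32] yaw -0.209 tilt [-0.001 -1.    -0.   ]
```

Call:
apply_moves(
  moves=[
    {"jaw":1,"dp":[-4,-1,-7],"yaw":-0.08},
    {"jaw":1,"dp":[-8,-1,-14],"yaw":-0.15},
    {"jaw":1,"dp":[-12,-1,-22],"yaw":-0.22},
    {"jaw":1,"dp":[-16,-1,-29],"yaw":-0.29},
    {"jaw":1,"dp":[-20,-1,-36],"yaw":-0.36},
    {"jaw":1,"dp":[-24,-1,-43],"yaw":-0.43},
    {"jaw":1,"dp":[-28,-1,-50],"yaw":-0.5},
    {"jaw":1,"dp":[-31,-1,-56],"yaw":-0.55},
    {"jaw":1,"dp":[-33.4,-0.7,-60],"yaw":-0.585},
    {"jaw":1,"dp":[-33.4,-0.7,-60],"yaw":-0.585},
    {"jaw":1,"dp":[-33.4,-0.7,-60],"yaw":-0.585},
    {"jaw":1,"dp":[-33.4,-0.7,-60],"yaw":-0.585},
    {"jaw":1,"dp":[-33.4,-0.7,-60],"yaw":-0.585},
    {"jaw":1,"dp":[-33.4,-0.7,-60],"yaw":-0.585},
    {"jaw":1,"dp":[-33.4,-0.7,-60],"yaw":-0.585},
    {"jaw":1,"dp":[-33.4,-0.7,-60],"yaw":-0.585},
    {"jaw":1,"dp":[-33.4,-0.7,-60],"yaw":-0.585},
    {"jaw":1,"dp":[-33.4,-0.7,-60],"yaw":-0.585},
  ],
)

```text
t: 1.95
ee_pos: [0.6645, 0.0493, 0.2106]
orientation: [[-0.206, -0.0, -0.979], [0.979, -0.0, -0.206], [-0.0, -1.0, 0.0]]
force: [0.7, 0.4, -0.2]
finger_gap: 1.001
```

```bash
cat >> h.py <<'E'
def wcap(n):
    s=r.read_state(); c=r.capture('wrist'); save(n,c['pixels'])
    np.savez('w_'+n,p=s['ee_pos'],O=s['orientation'],**c); print(n,s['t'],s['ee_pos'].round(4))
def wray(c,u,v):
    f=200/np.tan(np.radians(float(c['vfov'])/2)); d=np.array([u-c['cx'],v-c['cy']]); rr=np.hypot(*d)+1e-12; th=rr/f
    dc=np.array([*(d/rr*np.sin(th)),np.cos(th)]); H=c['hand_eye']
    return c['p']+c['O']@H[:3,3], c['O']@H[:3,:3]@dc
def w2(c,u,v,z):
    o,d=wray(c,u,v); return o+d*(z-o[2])/d[2]
def wproj(c,X):
    f=200/np.tan(np.radians(float(c['vfov'])/2)); H=c['hand_eye']
    q=H[:3,:3].T@(c['O'].T@(np.asarray(X)-c['p'])-H[:3,3]); th=np.arctan2(np.hypot(q[0],q[1]),q[2]); n=np.hypot(q[0],q[1])
    return np.array([c['cx'],c['cy']])+f*th*q[:2]/n
E
python3 - <<'E'
from h import *
plan((0.665,0.048,0.21),1.776)
wcap('wa')
E
```

```text
t 1.95 pos [0.6645 0.0493 0.2106] az 1.7783 F [ 0.69  0.42 -0.17] gap 1.0011 -> dp [-0.13  0.06 -0.02] yaw 0.002 tilt [-1.e-04 -1.e+00  5.e-04]
wa 1.95 [0.6645 0.0493 0.2106]
```

View pics/wa.png

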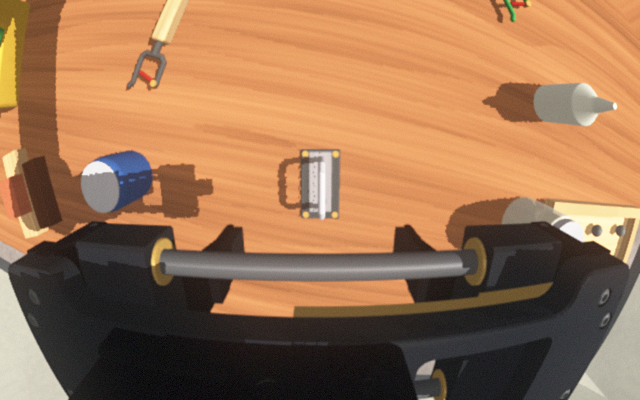

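```bash
python3 - <<'E'
from h import *
c=np.load('w_wa.npz')
im=cv2.resize(c['pixels'][140:230,280:370],None,fx=6.5,fy=6.5,interpolation=cv2.INTER_CUBIC); save('wa_c',im)
im=cv2.resize(c['pixels'][0:100,110:210],None,fx=6,fy=6,interpolation=cv2.INTER_CUBIC); save('wa_s',im)
E
```

```text
(no output)
```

View pics/wa_c.png

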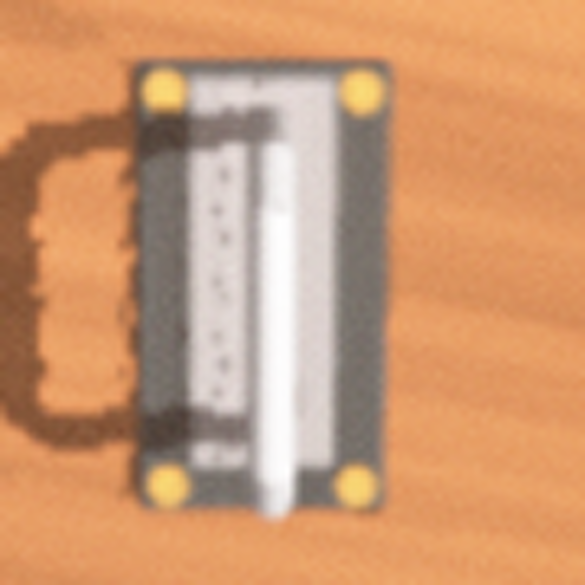

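View pics/wa_s.png

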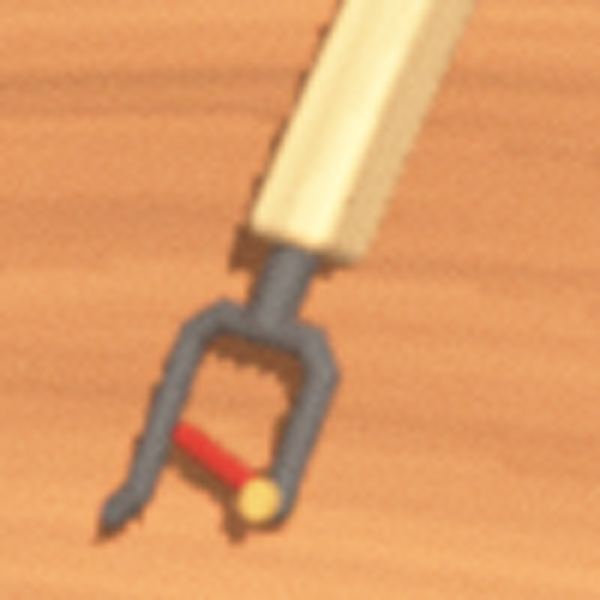

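```bash
python3 - <<'E'
from h import *
np.set_printoptions(precision=4,suppress=True)
c=np.load('w_wa.npz')
g=lambda x,y,z:w2(c,280+(x+.5)/6.5-.5,140+(y+.5)/6.5-.5,z)
B=np.array([g(*p,.008) for p in [(164,91),(362,91),(168,485),(357,485)]]);print(B)
n=(B[0]+B[1])/2;f=(B[2]+B[3])/2;d=f-n;yaw=np.arctan2(d[1],d[0]);print('yaw',yaw,np.linalg.norm(d),'mid',(n+f)/2, 'width',np.linalg.norm(B[0]-B[1]))
mid=(n+f)/2;ex=np.array([np.cos(yaw),np.sin(yaw)]);ey=np.array([-ex[1],ex[0]])
for nm,P in (('top1',g(278,200,.06)),('top2',g(277,350,.06)),('top3',g(276,480,.06)),('farend',g(275,518,.06)),('legbase',g(270,125,.007)),('nearcorner',g(280,145,.06))):
    q=P[:2]-mid[:2];print(nm,P,'x',q@ex,'y',q@ey)
s=lambda x,y,z:w2(c,110+(x+.5)/6-.5,0+(y+.5)/6-.5,z)
fp=s(259,497,.022);print('pivot',fp,'nosetip',s(110,515,.015),'handle front top',s(252,228,.026),s(335,245,.026))
# depth of top bar
zm=c['z_map'];print(zm[165:215:5,322])
t=np.load('cap_top.npz')
E
```

```text
[[0.6453 0.0268 0.008 ]
 [0.6375 0.0639 0.008 ]
 [0.7229 0.0431 0.008 ]
 [0.7151 0.0802 0.008 ]]
yaw 0.20705419903507188 0.07928449702494691 mid [0.6802 0.0535 0.008 ] width 0.03796412011726275
top1 [0.6527 0.05   0.06  ] x -0.02760603441682811 y 0.0022272115361611808
top2 [0.6781 0.0552 0.06  ] x -0.0016836840200480294 y 0.002133206731720868
top3 [0.7009 0.0599 0.06  ] x 0.021587762001600983 y 0.002038410230572116
farend [0.7078 0.0612 0.06  ] x 0.028567927994557065 y 0.001888734935269827
legbase [0.6478 0.0481 0.007 ] x -0.03286026286355758 y 0.0013554900037266852
nearcorner [0.6435 0.0484 0.06  ] x -0.03692415543761479 y 0.002536687859191547
pivot [ 0.5866 -0.1877  0.022 ] nosetip [ 0.5937 -0.233   0.015 ] handle front top [ 0.5274 -0.2012  0.026 ] [ 0.5304 -0.1786  0.026 ]
[0.3364 0.3327 0.3329 0.3349 0.3373 0.3357 0.3393 0.3401 0.3404 0.3431]
```

```bash
python3 - <<'E'
from h import *
plan((0.475,-0.182,0.17),1.383)
E
```

```text
t 2.0 pos [0.6646 0.0491 0.2108] az 1.7781 F [-0.02 -0.05 -0.25] gap 0.9998 -> dp [-18.71   4.09  23.31] yaw 0.395 tilt [-3.e-04 -1.e+00  3.e-04]
```

Call:
apply_moves(
  moves=[
    {"jaw":1,"dp":[-3,0.5,4],"yaw":0.07},
    {"jaw":1,"dp":[-6,1,8],"yaw":0.14},
    {"jaw":1,"dp":[-9,1.5,12],"yaw":0.21},
    {"jaw":1,"dp":[-12,2.5,15],"yaw":0.28},
    {"jaw":1,"dp":[-15,3.3,19],"yaw":0.34},
    {"jaw":1,"dp":[-18.7,4.1,23.3],"yaw":0.395},
    {"jaw":1,"dp":[-18.7,4.1,23.3],"yaw":0.395},
    {"jaw":1,"dp":[-18.7,4.1,23.3],"yaw":0.395},
    {"jaw":1,"dp":[-18.7,4.1,23.3],"yaw":0.395},
    {"jaw":1,"dp":[-18.7,4.1,23.3],"yaw":0.395},
  ],
)

```text
t: 3.0
ee_pos: [0.4762, -0.1802, 0.17]
orientation: [[0.184, 0.0, -0.983], [0.983, -0.0, 0.184], [-0.0, -1.0, -0.0]]
force: [0.4, 0.9, 0.9]
finger_gap: 1.0
```

```bash
python3 - <<'E'
from h import *
plan((0.475,-0.182,0.17),1.383)
wcap('wb')
E
```

```text
t 3.0 pos [ 0.4762 -0.1802  0.17  ] az 1.3862 F [0.38 0.85 0.87] gap 0.9996 -> dp [-0.2   0.    0.08] yaw 0.003 tilt [-2.e-04 -1.e+00 -1.e-04]
wb 3.0 [ 0.4762 -0.1802  0.17  ]
```

View pics/wb.png

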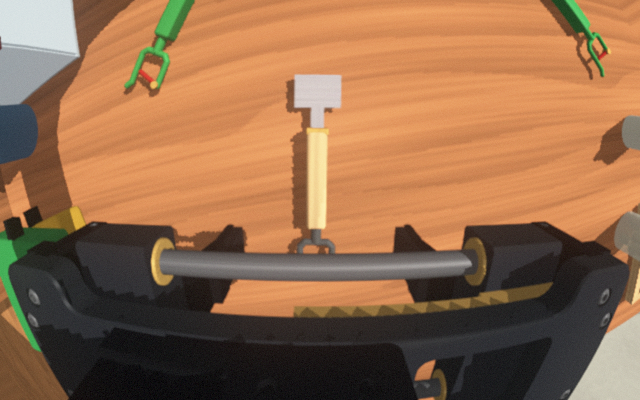

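```bash
python3 - <<'E'
from h import *
c=np.load('w_wb.npz')
im=cv2.resize(c['pixels'][65:265,270:370],None,fx=3,fy=3,interpolation=cv2.INTER_CUBIC)
im2=cv2.resize(c['pixels'][120:245,290:345],None,fx=4.8,fy=4.8,interpolation=cv2.INTER_CUBIC); save('wb_c',np.hstack([im,im2]))
print(im.shape)
E
```

```text
(600, 300, 3)
```

View pics/wb_c.png

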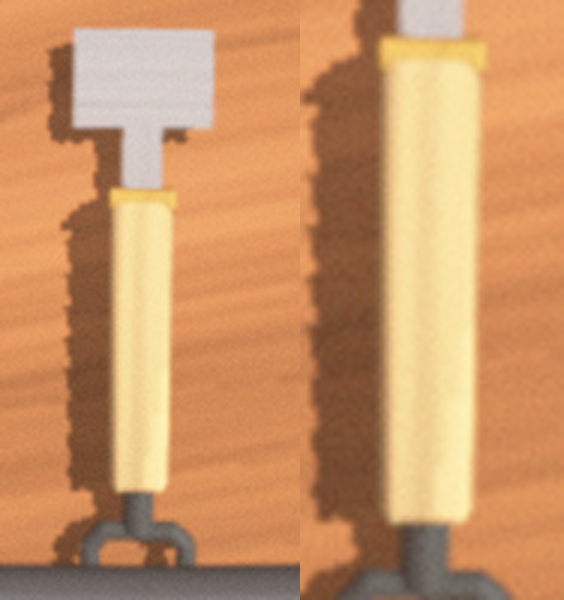

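```bash
python3 - <<'E'
from h import *
np.set_printoptions(precision=4,suppress=True)
c=np.load('w_wb.npz')
g=lambda x,y,z:w2(c,290+(x-300+.5)/4.8-.5,120+(y+.5)/4.8-.5,z)
l=lambda x,y,z:w2(c,270+(x+.5)/3-.5,65+(y+.5)/3-.5,z)
A=(g(384,60,.026)+g(480,60,.026))/2;B=(g(386,518,.026)+g(472,518,.026))/2;d=B-A
print(A,B,np.linalg.norm(d),np.arctan2(d[1],d[0]),'w',np.linalg.norm(g(384,60,.026)-g(480,60,.026)),np.linalg.norm(g(386,518,.026)-g(472,518,.026)))
back=g(434,38,.026);print('back',back,'front',g(429,523,.026),'mid',(back+g(429,523,.026))/2)
bl=(l(73,28,.003)+l(214,30,.003))/2;print('blade rear',bl,'w',np.linalg.norm(l(73,28,.003)-l(214,30,.003)))
e=np.array([np.cos(-.188),np.sin(-.188),0]);print('origin from blade',bl+.116*e)
d=B-bl;print('yaw blade-front',np.arctan2(d[1],d[0]))
E
```

```text
[ 0.4237 -0.1728  0.026 ] [ 0.5275 -0.193   0.026 ] 0.10567351963508245 -0.19250963808970556 w 0.020895846437714232 0.020097740102701094
back [ 0.4191 -0.1715  0.026 ] front [ 0.5287 -0.1933  0.026 ] mid [ 0.4739 -0.1824  0.026 ]
blade rear [ 0.3606 -0.1606  0.003 ] w 0.0520612037444494
origin from blade [ 0.4746 -0.1823  0.003 ]
yaw blade-front -0.19178208968231916
```

```bash
python3 - <<'E'
from h import *
plan((0.474,-0.1824,0.022),1.380)
E
```

```text
t 3.05 pos [ 0.4761 -0.1804  0.17  ] az 1.386 F [0.79 0.45 0.53] gap 1.0008 -> dp [-0.23 14.8   0.17] yaw 0.006 tilt [-4.e-04 -1.e+00 -0.e+00]
```

Call:
apply_moves(
  moves=[
    {"jaw":1,"dp":[-0.2,4,0.2],"yaw":0.006},
    {"jaw":1,"dp":[-0.2,8,0.2],"yaw":0.006},
    {"jaw":1,"dp":[-0.2,11,0.2],"yaw":0.006},
    {"jaw":1,"dp":[-0.2,13,0.2],"yaw":0.006},
    {"jaw":1,"dp":[-0.2,14.3,0.2],"yaw":0.006},
    {"jaw":1,"dp":[-0.2,14.8,0.2],"yaw":0.006},
    {"jaw":1,"dp":[-0.2,14.8,0.2],"yaw":0.006},
    {"jaw":1,"dp":[-0.2,14.8,0.2],"yaw":0.006},
  ],
)

```text
t: 3.85
ee_pos: [0.4746, -0.1821, 0.0229]
orientation: [[0.189, 0.001, -0.982], [0.982, -0.001, 0.189], [-0.0, -1.0, -0.001]]
force: [-0.6, 1.0, -0.1]
finger_gap: 1.0
```

```bash
python3 - <<'E'
from h import *
plan((0.474,-0.1824,0.022),1.380)
E
```

```text
t 3.85 pos [ 0.4746 -0.1821  0.0229] az 1.3803 F [-0.65  1.03 -0.06] gap 1.0002 -> dp [-0.04  0.09  0.05] yaw 0.0 tilt [-3.0e-04 -1.0e+00 -1.5e-03]
```

Pose is on target, so I close the jaws.

Call:
apply_moves(
  moves=[
    {"jaw":-1,"dp":[0,0.05,0],"yaw":0},
    {"jaw":-1,"dp":[0,0.05,0],"yaw":0},
    {"jaw":-1,"dp":[0,0.05,0],"yaw":0},
    {"jaw":-1,"dp":[0,0.05,0],"yaw":0},
    {"jaw":-1,"dp":[0,0.05,0],"yaw":0},
    {"jaw":-1,"dp":[0,0.05,0],"yaw":0},
    {"jaw":-1,"dp":[0,0.05,0],"yaw":0},
    {"jaw":-1,"dp":[0,0.05,0],"yaw":0},
    {"jaw":-1,"dp":[0,0.05,0],"yaw":0},
    {"jaw":-1,"dp":[0,0.05,0],"yaw":0},
  ],
)

```text
t: 4.85
ee_pos: [0.4746, -0.1821, 0.0224]
orientation: [[0.189, 0.001, -0.982], [0.982, -0.001, 0.189], [-0.0, -1.0, -0.001]]
force: [-0.2, 0.6, -0.7]
finger_gap: 0.168
```

```bash
python3 - <<'E'
from h import *
plan((0.474,-0.1824,0.122),1.380)
E
```

```text
t 4.85 pos [ 0.4746 -0.1821  0.0224] az 1.3802 F [-0.23  0.55 -0.71] gap 0.1678 -> dp [-0.04 -9.96  0.04] yaw 0.0 tilt [-3.0e-04 -1.0e+00 -1.4e-03]
```

Call:
apply_moves(
  moves=[
    {"jaw":-1,"dp":[0,0,0],"yaw":0},
    {"jaw":-1,"dp":[0,0,0],"yaw":0},
    {"jaw":-1,"dp":[0,0,0],"yaw":0},
  ],
)

```text
t: 5.15
ee_pos: [0.4746, -0.1821, 0.0224]
orientation: [[0.189, 0.001, -0.982], [0.982, -0.001, 0.189], [-0.0, -1.0, -0.001]]
force: [0.4, 0.3, 0.6]
finger_gap: 0.012
```

```bash
python3 - <<'E'
from h import *
plan((0.474,-0.1824,0.122),1.380)
c=r.capture('side'); save('s1',c['pixels']); save('s1c',cv2.resize(c['pixels'][220:320,280:430],None,fx=5,fy=5,interpolation=cv2.INTER_CUBIC))
E
```

```text
t 5.15 pos [ 0.4746 -0.1821  0.0224] az 1.3802 F [0.39 0.29 0.64] gap 0.0118 -> dp [-0.04 -9.96  0.04] yaw 0.0 tilt [-3.0e-04 -1.0e+00 -1.4e-03]
```

View pics/s1c.png

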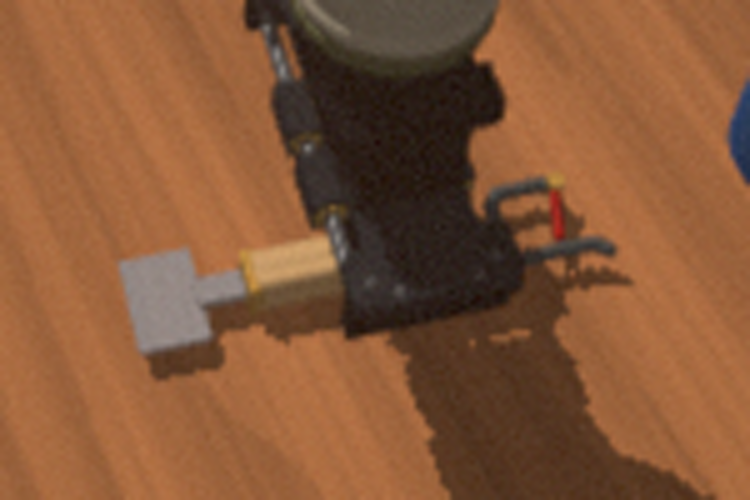

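```bash
python3 - <<'E'
from h import *
plan((0.474,-0.1824,0.122),1.380)
wcap('wc')
c=r.capture('top'); save('t1c',cv2.resize(c['pixels'][150:280,340:480],None,fx=4.5,fy=4.5,interpolation=cv2.INTER_CUBIC))
E
```

```text
t 5.2 pos [ 0.4745 -0.1821  0.0224] az 1.3802 F [0.41 0.02 0.02] gap 0.0068 -> dp [-0.04 -9.96  0.03] yaw 0.0 tilt [-3.0e-04 -1.0e+00 -1.4e-03]
wc 5.2 [ 0.4745 -0.1821  0.0224]
```

View pics/wc.png

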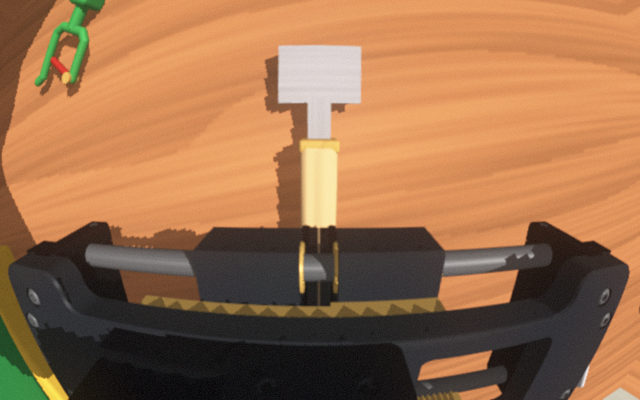

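View pics/t1c.png

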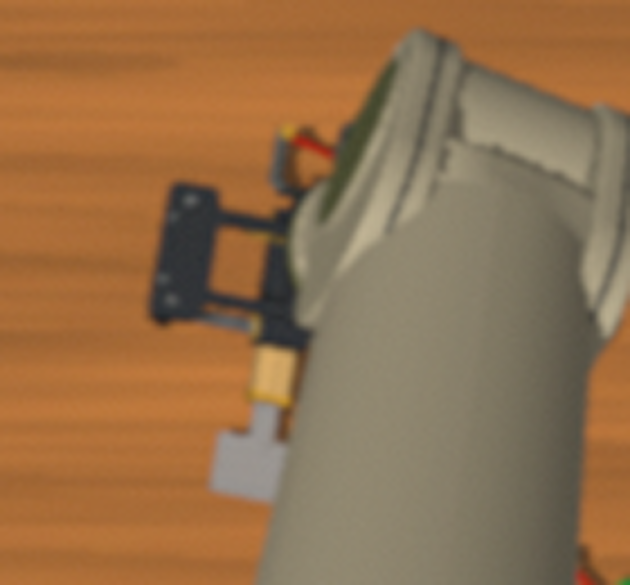

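View pics/s1.png

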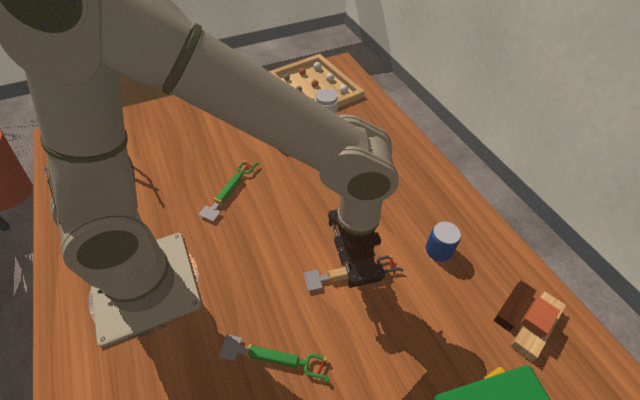

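```bash
python3 - <<'E'
from h import *
c=np.load('w_wc.npz')
save('wc_c',cv2.resize(c['pixels'][130:320,260:380],None,fx=4,fy=3.1*4/3.1,interpolation=cv2.INTER_CUBIC)[:600])
print(r.read_state()['finger_gap'])
E
```

```text
0.003837030023605785
```

View pics/wc_c.png

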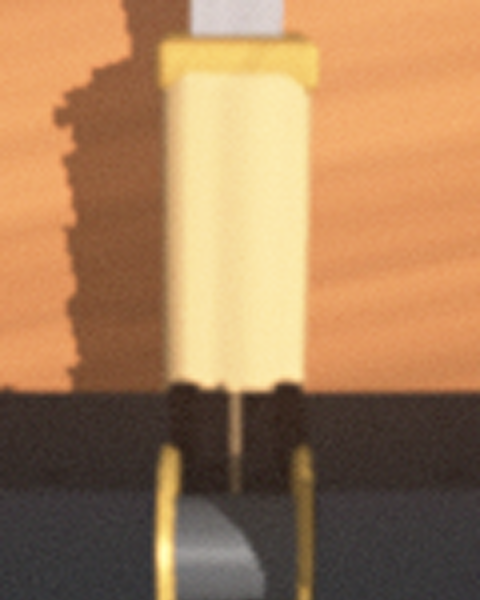

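```bash
python3 - <<'E'
from h import *
np.set_printoptions(precision=4,suppress=True)
for n in ('wa','wb','wc'):
    c=np.load('w_%s.npz'%n); zm=c['z_map']
    print(n,c['p'])
    for (u,v) in [(250,120),(400,150),(240,90),(319,60),(319,180),(319,210),(290,240),(319,240)]:
        o,d=wray(c,u,v); dz=d@(c['O']@c['hand_eye'][:3,:3][:,2]); z=zm[v,u]
        print((u,v),z,(o+d*z/dz))
E
```

```text
wa [0.6645 0.0493 0.2106]
(250, 120) 0.3787402 [ 0.6173 -0.0506  0.0009]
(400, 150) 0.3884977 [0.6151 0.1457 0.0011]
(240, 90) 0.36786762 [ 0.5815 -0.0708  0.0016]
(319, 60) 0.359696 [0.5258 0.0197 0.0005]
(319, 180) 0.33415228 [0.663  0.0484 0.0646]
(319, 210) 0.3433887 [0.6964 0.0554 0.0642]
(290, 240) 0.42165548 [0.7666 0.0297 0.0001]
(319, 240) 0.42136455 [0.7582 0.0686 0.0004]
wb [ 0.4762 -0.1802  0.17  ]
(250, 120) 0.33892515 [ 0.3962 -0.2453  0.0014]
(400, 150) 0.34940714 [ 0.4617 -0.0819 -0.0002]
(240, 90) 0.33143207 [ 0.3593 -0.2503 -0.0004]
(319, 60) 0.32220268 [ 0.3445 -0.1559  0.0006]
(319, 180) 0.3323714 [ 0.4746 -0.1803  0.0257]
(319, 210) 0.33960953 [ 0.5074 -0.1864  0.0271]
(290, 240) 0.37807953 [ 0.5474 -0.2301  0.    ]
(319, 240) 0.3568937 [ 0.5456 -0.1935  0.0197]
wc [ 0.4745 -0.1821  0.0224]
(250, 120) 0.1963206 [ 0.3989 -0.2145  0.0009]
(400, 150) 0.2023385 [ 0.4374 -0.12    0.0001]
(240, 90) 0.19248042 [ 0.3774 -0.2174 -0.0007]
(319, 60) 0.17545202 [ 0.3714 -0.1629  0.0126]
(319, 180) 0.18126798 [ 0.4422 -0.1766  0.026 ]
(319, 210) 0.18609603 [ 0.4603 -0.1801  0.026 ]
(290, 240) 0.082288675 [ 0.4357 -0.1835  0.1272]
(319, 240) 0.16198997 [ 0.4682 -0.1817  0.0532]
```

Call:
apply_moves(
  moves=[
    {"jaw":-1,"dp":[0,-0.5,0],"yaw":0},
    {"jaw":-1,"dp":[0,-1.5,0],"yaw":0},
    {"jaw":-1,"dp":[0,-3,0],"yaw":0},
    {"jaw":-1,"dp":[0,-4,0],"yaw":0},
    {"jaw":-1,"dp":[0,-4,0],"yaw":0},
  ],
)

```text
t: 5.8
ee_pos: [0.4757, -0.1824, 0.0642]
orientation: [[0.189, 0.004, -0.982], [0.982, -0.001, 0.189], [-0.0, -1.0, -0.005]]
force: [0.4, -0.7, -0.6]
finger_gap: 0.0
```

```bash
python3 - <<'E'
from h import *
plan((0.474,-0.1824,0.122),1.380)
wcap('wd')
c=np.load('w_wd.npz')
s=r.capture('side'); 
save('s2c',np.hstack([cv2.resize(s['pixels'][220:320,280:430],(750,500),interpolation=cv2.INTER_CUBIC)]))
E
```

```text
t 5.8 pos [ 0.4757 -0.1824  0.0642] az 1.3802 F [ 0.41 -0.68 -0.61] gap 0.0 -> dp [-0.04 -5.78  0.14] yaw 0.0 tilt [-0.     -1.     -0.0045]
wd 5.8 [ 0.4757 -0.1824  0.0642]
```

View pics/wd.png

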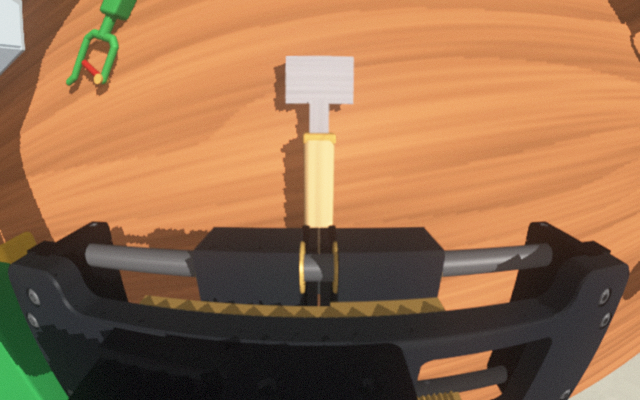

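View pics/s2c.png

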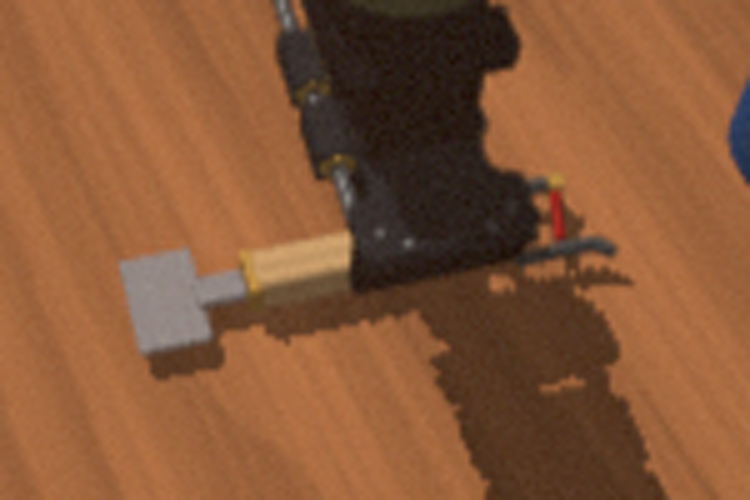

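```bash
python3 - <<'E'
from h import *
np.set_printoptions(precision=4,suppress=True)
f=lambda c:200/np.tan(np.radians(float(c['vfov'])/2))
for n in ('wa','wd'):
    c=np.load('w_%s.npz'%n); zm=c['z_map']; H=c['hand_eye']
    v,u=np.mgrid[0:400,0:640]; dx=u-c['cx'];dy=v-c['cy'];rr=np.hypot(dx,dy)+1e-9;th=rr/f(c)
    d=np.stack([dx/rr*np.sin(th),dy/rr*np.sin(th),np.cos(th)],-1); P=d*(zm/d[...,2])[...,None]
    T=P@H[:3,:3].T+H[:3,3]
    for y in (225,232,240,250,260,280,300):
        xs=[200,215,230,240,245,300,306,312,318,322,330,335,395,400,410,420,435]
        print(n,y,[(x,*(T[y,x]*1000).round(0)) for x in xs if 0<zm[y,x]<.3 and T[y,x,1]>-.1])
E
```

```text
wa 225 [(230, np.float64(-52.0), np.float64(-19.0), np.float64(11.0)), (410, np.float64(51.0), np.float64(-20.0), np.float64(11.0))]
wa 232 [(230, np.float64(-49.0), np.float64(-28.0), np.float64(10.0)), (240, np.float64(-45.0), np.float64(-23.0), np.float64(8.0)), (395, np.float64(42.0), np.float64(-21.0), np.float64(7.0)), (400, np.float64(43.0), np.float64(-27.0), np.float64(9.0)), (410, np.float64(48.0), np.float64(-31.0), np.float64(11.0))]
wa 240 [(215, np.float64(-53.0), np.float64(-44.0), np.float64(11.0)), (230, np.float64(-46.0), np.float64(-39.0), np.float64(10.0)), (240, np.float64(-44.0), np.float64(-28.0), np.float64(5.0)), (395, np.float64(42.0), np.float64(-23.0), np.float64(3.0)), (400, np.float64(42.0), np.float64(-33.0), np.float64(7.0)), (410, np.float64(46.0), np.float64(-39.0), np.float64(9.0)), (420, np.float64(51.0), np.float64(-41.0), np.float64(10.0))]
wa 250 [(215, np.float64(-50.0), np.float64(-52.0), np.float64(10.0)), (230, np.float64(-45.0), np.float64(-46.0), np.float64(7.0)), (240, np.float64(-45.0), np.float64(-28.0), np.float64(-1.0)), (395, np.floa
[... 3522 characters left out ...]
, np.float64(-7.0), np.float64(-52.0), np.float64(10.0)), (312, np.float64(-4.0), np.float64(-49.0), np.float64(9.0)), (318, np.float64(-1.0), np.float64(-43.0), np.float64(6.0)), (322, np.float64(1.0), np.float64(-49.0), np.float64(9.0)), (330, np.float64(4.0), np.float64(-49.0), np.float64(9.0))]
wd 260 []
wd 280 []
wd 300 [(200, np.float64(-119.0), np.float64(64.0), np.float64(-102.0)), (306, np.float64(-6.0), np.float64(-75.0), np.float64(-2.0)), (312, np.float64(-4.0), np.float64(-69.0), np.float64(-6.0)), (318, np.float64(-1.0), np.float64(-69.0), np.float64(-6.0)), (322, np.float64(0.0), np.float64(-68.0), np.float64(-6.0)), (330, np.float64(4.0), np.float64(-68.0), np.float64(-7.0))]
```

The jaws shut fully on nothing. In the tool frame, the wrist depth shows the fingertips at about y = -19 mm, where the brief puts them 17 mm ahead of the TCP. I'll measure the tip more closely in the picture and check it with the side camera before going lower.

```bash
python3 - <<'E'
from h import *
np.set_printoptions(precision=4,suppress=True)
f=lambda c:200/np.tan(np.radians(float(c['vfov'])/2))
for n in ('wa','wb'):
    c=np.load('w_%s.npz'%n); zm=c['z_map']; H=c['hand_eye']
    v,u=np.mgrid[0:400,0:640]; dx=u-c['cx'];dy=v-c['cy'];rr=np.hypot(dx,dy)+1e-9;th=rr/f(c)
    d=np.stack([dx/rr*np.sin(th),dy/rr*np.sin(th),np.cos(th)],-1); T=(d*(zm/d[...,2])[...,None])@H[:3,:3].T+H[:3,3]
    m=(v>205)&(v<320)&(np.abs(u-320)<120)&(T[...,1]<.08)&(T[...,1]>-.09)&(np.abs(T[...,0])<.06)
    ys=T[...,1][m]; print(n,m.sum(),np.sort(ys)[-40::4])
    for s in (-1,1):
        mm=m&(T[...,0]*s>0); k=np.argmax(np.where(mm,T[...,1],-9)); print(np.unravel_index(k,mm.shape),T.reshape(-1,3)[k])
s=r.capture('side');P=r.read_state()['ee_pos'];C=s;zz=s['z_map']
np.savez('cap_side2',**s)
f=200/np.tan(np.radians(s['vfov']/2)); v,u=np.mgrid[0:400,0:640]
X=np.stack([(u-s['cx'])/f*zz,(v-s['cy'])/f*zz,zz],-1); W=(X-s['t'])@s['R']
print('TCP px',w2px(s,P),'tips px',w2px(s,P-[0,0,.017]))
dark=s['pixels'].max(-1)<70
m=dark&(np.abs(W[...,0]-P[0])<.06)&(np.abs(W[...,1]-P[1])<.1)&(zz>0)
print('lowest dark pts near tool',np.sort(W[...,2][m&(W[...,2]>.028)])[:60:5])
st=cv2.resize(s['pixels'][180:320,310:430],None,fx=4,fy=4,interpolation=cv2.INTER_CUBIC);save('s3',st)
E
```

```text
wa 3017 [-0.0203 -0.0202 -0.0201 -0.02   -0.02   -0.0198 -0.0197 -0.0195 -0.0193
 -0.0189]
(np.int64(236), np.int64(243)) [-0.0449 -0.0183  0.0035]
(np.int64(235), np.int64(394)) [ 0.0426 -0.0182  0.004 ]
wb 3018 [-0.0205 -0.0205 -0.0203 -0.0202 -0.0201 -0.0199 -0.0197 -0.0195 -0.0194
 -0.0187]
(np.int64(237), np.int64(243)) [-0.0449 -0.018   0.0023]
(np.int64(235), np.int64(394)) [ 0.0425 -0.0187  0.0038]
TCP px [351.7217 261.2437] tips px [351.1981 264.8062]
lowest dark pts near tool [0.0879 0.099  0.1497 0.1511 0.1519 0.1522 0.1531 0.1534 0.1542 0.1545
 0.155  0.1557]
```

View pics/s3.png

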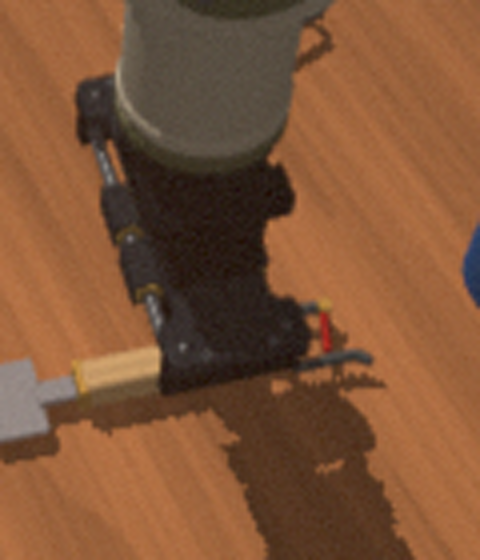

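The fingertips are really at tool y ≈ -0.019. The side camera agrees: the gripper body is at z ≈ 0.15, about 88 mm behind the reported TCP. So the fingers end about 36 mm short of the stated point, and I'll work from the measured tips. I'll open, then descend until the tips are about 5 mm above the bench (reported TCP z ≈ -0.014).

```bash
python3 - <<'E'
from h import *
plan((0.4742,-0.1814,-0.004),1.380)
E
```

```text
t 5.95 pos [ 0.4743 -0.1819  0.0621] az 1.3804 F [ 0.11  1.17 -0.73] gap 0.003 -> dp [0.05 6.61 0.03] yaw 0.0 tilt [-2.0e-04 -1.0e+00 -1.1e-03]
```

Call:
apply_moves(
  moves=[
    {"jaw":1,"dp":[0,0,0],"yaw":0},
    {"jaw":1,"dp":[0,0,0],"yaw":0},
    {"jaw":1,"dp":[0,0,0],"yaw":0},
    {"jaw":1,"dp":[0,0,0],"yaw":0},
    {"jaw":1,"dp":[0,0,0],"yaw":0},
    {"jaw":1,"dp":[0,0,0],"yaw":0},
    {"jaw":1,"dp":[0,0,0],"yaw":0},
    {"jaw":1,"dp":[0,0,0],"yaw":0},
    {"jaw":1,"dp":[0,0,0],"yaw":0},
    {"jaw":1,"dp":[0,0,0],"yaw":0},
  ],
)

```text
t: 6.95
ee_pos: [0.4743, -0.1819, 0.0621]
orientation: [[0.189, 0.001, -0.982], [0.982, -0.0, 0.189], [-0.0, -1.0, -0.001]]
force: [0.2, -0.7, 0.1]
finger_gap: 0.833
```

Call:
apply_moves(
  moves=[
    {"jaw":1,"dp":[0,2.5,0],"yaw":0},
    {"jaw":1,"dp":[0,4.5,0],"yaw":0},
    {"jaw":1,"dp":[0.05,5.8,0],"yaw":0},
    {"jaw":1,"dp":[0.05,6.6,0],"yaw":0},
    {"jaw":1,"dp":[0.05,6.6,0],"yaw":0},
    {"jaw":1,"dp":[0.05,6.6,0],"yaw":0},
  ],
)

```text
t: 7.55
ee_pos: [0.4749, -0.1817, -0.0034]
orientation: [[0.189, 0.002, -0.982], [0.982, -0.001, 0.189], [-0.0, -1.0, -0.002]]
force: [-0.9, 0.2, 0.2]
finger_gap: 1.001
```

```bash
python3 - <<'E'
from h import *
plan((0.4742,-0.1814,-0.014),1.380)
wcap('we')
E
```

```text
t 7.55 pos [ 0.4749 -0.1817 -0.0034] az 1.3802 F [-0.89  0.21  0.22] gap 1.0009 -> dp [0.01 1.06 0.07] yaw 0.0 tilt [-3.0e-04 -1.0e+00 -1.7e-03]
we 7.55 [ 0.4749 -0.1817 -0.0034]
```

View pics/we.png

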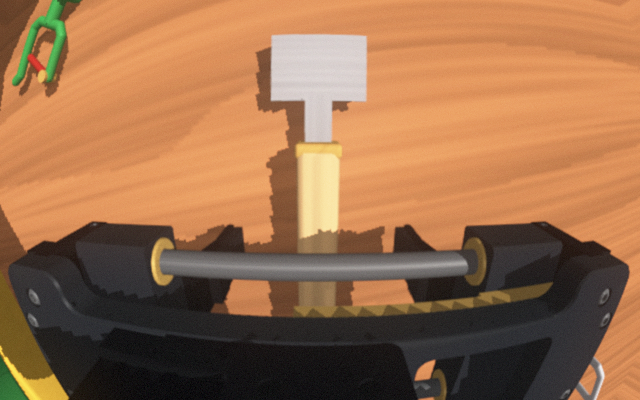

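The handle sits centred between the open fingers, with no contact yet. I go down another 1 cm in small steps, then close.

Call:
apply_moves(
  moves=[
    {"jaw":1,"dp":[0,0.5,0],"yaw":0},
    {"jaw":1,"dp":[0,0.8,0.05],"yaw":0},
    {"jaw":1,"dp":[0,1.0,0.05],"yaw":0},
    {"jaw":1,"dp":[0,1.0,0.05],"yaw":0},
  ],
)

```text
t: 8.0
ee_pos: [0.4743, -0.1815, -0.0135]
orientation: [[0.189, 0.002, -0.982], [0.982, -0.001, 0.189], [-0.0, -1.0, -0.002]]
force: [0.2, -0.7, 0.1]
finger_gap: 0.997
```

Call:
apply_moves(
  moves=[
    {"jaw":-1,"dp":[0,0,0],"yaw":0},
    {"jaw":-1,"dp":[0,0,0],"yaw":0},
    {"jaw":-1,"dp":[0,0,0],"yaw":0},
    {"jaw":-1,"dp":[0,0,0],"yaw":0},
    {"jaw":-1,"dp":[0,0,0],"yaw":0},
    {"jaw":-1,"dp":[0,0,0],"yaw":0},
    {"jaw":-1,"dp":[0,0,0],"yaw":0},
    {"jaw":-1,"dp":[0,0,0],"yaw":0},
    {"jaw":-1,"dp":[0,0,0],"yaw":0},
    {"jaw":-1,"dp":[0,0,0],"yaw":0},
    {"jaw":-1,"dp":[0,0,0],"yaw":0},
    {"jaw":-1,"dp":[0,0,0],"yaw":0},
    {"jaw":-1,"dp":[0,0,0],"yaw":0},
  ],
)

```text
t: 9.3
ee_pos: [0.4744, -0.1816, -0.0134]
orientation: [[0.189, 0.002, -0.982], [0.982, -0.001, 0.189], [-0.0, -1.0, -0.002]]
force: [0.1, -0.7, 0.3]
finger_gap: 0.251
```

```bash
python3 - <<'E'
from h import *
plan((0.4742,-0.1814,-0.014),1.380)
wcap('wf')
s=r.capture('side'); save('s4',cv2.resize(s['pixels'][180:320,310:430],None,fx=4,fy=4,interpolation=cv2.INTER_CUBIC))
E
```

```text
t 9.3 pos [ 0.4744 -0.1816 -0.0134] az 1.3803 F [ 0.08 -0.73  0.31] gap 0.2511 -> dp [0.02 0.06 0.02] yaw 0.0 tilt [-3.0e-04 -1.0e+00 -1.9e-03]
wf 9.3 [ 0.4744 -0.1816 -0.0134]
```

View pics/wf.png

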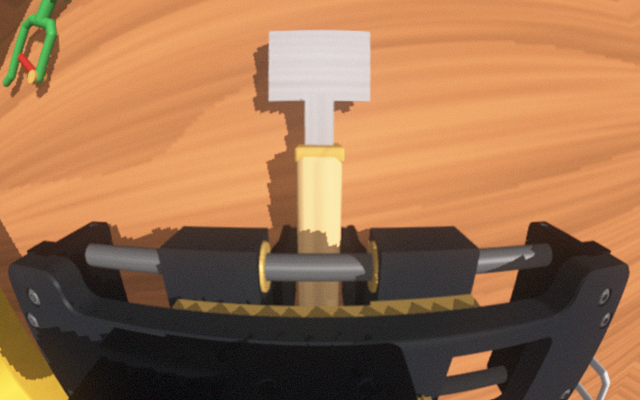

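The grip holds: gap 0.251, or 21.8 mm, matches the 22 mm handle. I lift 3 cm and check the handle offset in the jaws.

Call:
apply_moves(
  moves=[
    {"jaw":-1,"dp":[0,-0.5,0],"yaw":0},
    {"jaw":-1,"dp":[0,-1.5,0],"yaw":0},
    {"jaw":-1,"dp":[0,-3,0],"yaw":0},
    {"jaw":-1,"dp":[0,-3,0],"yaw":0},
    {"jaw":-1,"dp":[0,-3,0],"yaw":0},
  ],
)

```text
t: 9.9
ee_pos: [0.4746, -0.1815, 0.0169]
orientation: [[0.189, 0.003, -0.982], [0.982, -0.0, 0.189], [0.0, -1.0, -0.003]]
force: [0.3, -0.0, -2.8]
finger_gap: 0.25
```

```bash
python3 - <<'E'
from h import *
np.set_printoptions(precision=4,suppress=True)
plan((0.5022,0.0303,0.0165),1.7778)
wcap('wg'); c=np.load('w_wg.npz')
for n,dz in (('wf',0.0),('wg',0.03)):
    c=np.load('w_%s.npz'%n); save(n+'_c',cv2.resize(c['pixels'][20:260,250:390],None,fx=2.5*1,fy=2.5,interpolation=cv2.INTER_CUBIC))
E
```

```text
t 9.9 pos [ 0.4746 -0.1815  0.0169] az 1.3803 F [ 0.29 -0.04 -2.8 ] gap 0.2495 -> dp [21.32  0.03  1.3 ] yaw -0.397 tilt [ 0.     -1.     -0.0027]
wg 9.9 [ 0.4746 -0.1815  0.0169]
```

View pics/wg_c.png

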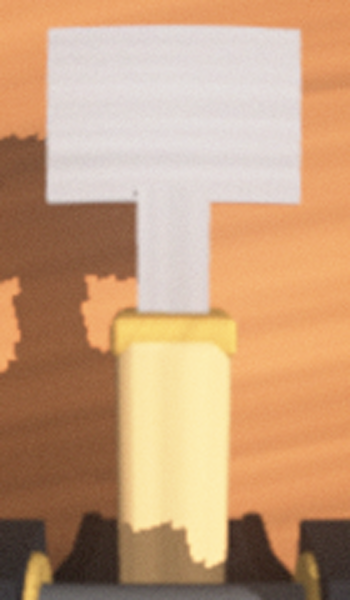

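Call:
apply_moves(
  moves=[
    {"jaw":-1,"dp":[3,0,0.2],"yaw":-0.06},
    {"jaw":-1,"dp":[6,0,0.4],"yaw":-0.12},
    {"jaw":-1,"dp":[9,0,0.6],"yaw":-0.18},
    {"jaw":-1,"dp":[12,0,0.8],"yaw":-0.24},
    {"jaw":-1,"dp":[15,0,1.0],"yaw":-0.3},
    {"jaw":-1,"dp":[18,0,1.2],"yaw":-0.35},
    {"jaw":-1,"dp":[20.5,0,1.3],"yaw":-0.38},
    {"jaw":-1,"dp":[21.3,0,1.3],"yaw":-0.397},
    {"jaw":-1,"dp":[21.3,0.8,1.3],"yaw":-0.397},
    {"jaw":-1,"dp":[21.3,1.5,1.3],"yaw":-0.397},
    {"jaw":-1,"dp":[21.3,1.5,1.3],"yaw":-0.397},
    {"jaw":-1,"dp":[21.3,1.5,1.3],"yaw":-0.397},
  ],
)

```text
t: 11.15
ee_pos: [0.5013, 0.0289, 0.0009]
orientation: [[-0.203, 0.001, -0.979], [0.979, -0.001, -0.203], [-0.001, -1.0, -0.0]]
force: [-0.1, -0.9, -2.8]
finger_gap: 0.246
```

```bash
python3 - <<'E'
from h import *
plan((0.5024,0.0294,0.0015),1.7778)
s=r.capture('side'); t=r.capture('top'); np.savez('side5',**s); np.savez('top5',**t)
save('s5',cv2.resize(s['pixels'][150:250,280:400],None,fx=5,fy=5,interpolation=cv2.INTER_CUBIC))
save('t5',cv2.resize(t['pixels'][110:230,260:380],None,fx=5,fy=5,interpolation=cv2.INTER_CUBIC))
E
```

```text
t 11.15 pos [0.5013 0.0289 0.0009] az 1.7753 F [-0.12 -0.85 -2.82] gap 0.246 -> dp [ 0.02 -0.06 -0.12] yaw -0.002 tilt [-1.1e-03 -1.0e+00 -4.0e-04]
```

View pics/s5.png

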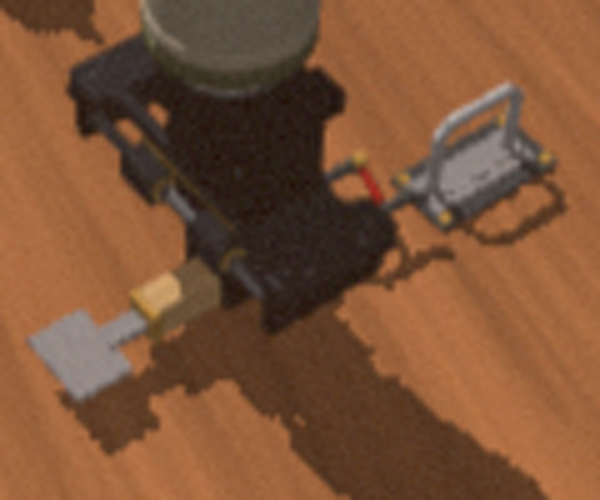

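View pics/t5.png

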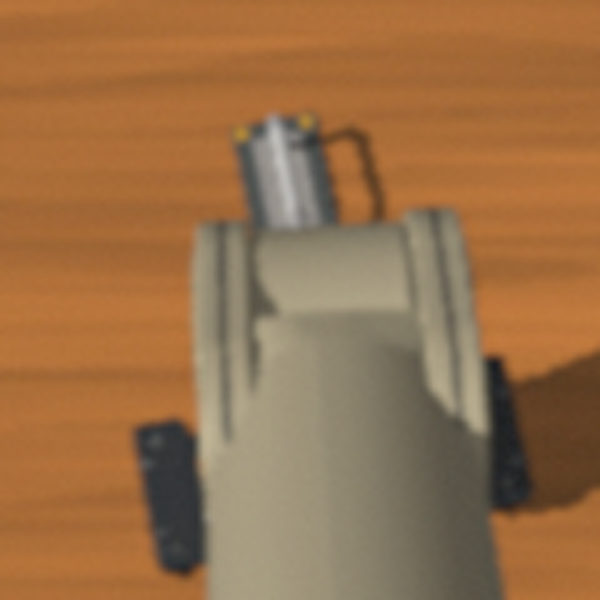

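```bash
python3 - <<'E'
from h import *
np.set_printoptions(precision=4,suppress=True)
s=np.load('side5.npz')
save('s5b',cv2.resize(s['pixels'][160:205,335:395],None,fx=12,fy=12,interpolation=cv2.INTER_CUBIC))
c,sn=np.cos(.2065),np.sin(.2065);R=np.array([[c,-sn],[sn,c]])
tcp=np.array([.5013,.0289]); lift=.0143
for nm,p in (('pivot',(.110,.017,.019)),('nosetip',(.127,-.031,.015)),('noseend inner',(.118,-.019,.019)),('gatetip',(.102,-.0125,.018))):
    w=tcp+R@(np.array(p[:2])-[0,.0003]); X=[*w,p[2]+lift]; q=w2px(s,X); print(nm,X,q,'crop12',(q-[335,160])*12+5.5)
for z in (.007,.03,.06):
    q=w2px(s,[.6465,.0486,z]);print('leg',z,q,(q-[335,160])*12+5.5)
E
```

```text
pivot [np.float64(0.6055389053552251), np.float64(0.06779910809188817), 0.033299999999999996] [351.013  181.3169] crop12 [197.6563 261.3026]
nosetip [np.float64(0.6320194374541435), np.float64(0.024304494405155006), 0.0293] [366.1404 189.7608] crop12 [379.1847 362.6301]
noseend inner [np.float64(0.6207502204002728), np.float64(0.034204229098203635), 0.033299999999999996] [361.1595 187.6825] crop12 [319.4142 337.6905]
gatetip [np.float64(0.603757416989245), np.float64(0.03728556521004835), 0.032299999999999995] [355.3863 189.0088] crop12 [250.1359 353.6054]
leg 0.007 [365.6564 187.4326] [373.3771 334.691 ]
leg 0.03 [366.4642 182.2653] [383.07  272.683]
leg 0.06 [367.5565 175.2775] [396.1777 188.8296]
```

View pics/s5b.png

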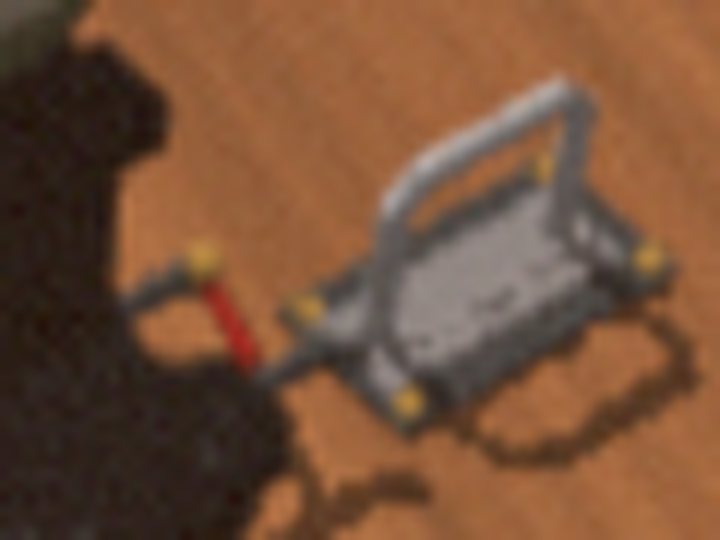

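The side view at standoff shows the gate pivot at (352,182) and the near leg at (367,184). Both are within about 0.5 px of the model. I approach with the leg 2 mm farther from the nose arm, then feel sideways.

Call:
apply_moves(
  moves=[
    {"jaw":-1,"dp":[-0.2,-0.05,-0.5],"yaw":0},
    {"jaw":-1,"dp":[-0.2,-0.05,-1.0],"yaw":0},
    {"jaw":-1,"dp":[-0.2,-0.05,-1.5],"yaw":0},
    {"jaw":-1,"dp":[-0.2,-0.05,-1.9],"yaw":0},
    {"jaw":-1,"dp":[-0.2,-0.05,-2.2],"yaw":0},
    {"jaw":-1,"dp":[-0.2,-0.05,-2.5],"yaw":0},
    {"jaw":-1,"dp":[-0.2,-0.05,-2.7],"yaw":0},
    {"jaw":-1,"dp":[-0.2,-0.05,-2.7],"yaw":0},
  ],
)

```text
t: 12.05
ee_pos: [0.5288, 0.0331, 0.0019]
orientation: [[-0.204, 0.002, -0.979], [0.979, -0.001, -0.204], [-0.001, -1.0, -0.002]]
force: [-0.4, -0.7, -2.8]
finger_gap: 0.248
```

```bash
cat >> h.py <<'E'
def hk():
    s=r.read_state(); R=s['orientation']; e=-R[:,2]; yv=R[:,0]; L=np.array([.6465,.0486,0])-s['ee_pos']
    print('t',round(s['t'],2),'leg in scraper x %.1f y %.1f mm'%(1e3*L@e,1e3*(L@yv)+.3),'z',s['ee_pos'][2].round(4),'F fwd %.2f lat %.2f up %.2f'%(s['force']@e,s['force']@yv,s['force'][2]),'Mz %.3f'%s['wrist_torque'][2],'az %.4f'%np.arctan2(R[1,0],R[0,0]),'gap',round(s['finger_gap'],3))
E
python3 -c "
from h import *
hk()"
```

```text
t 12.05 leg in scraper x 118.3 y -8.5 mm z 0.0019 F fwd -0.52 lat -0.55 up -2.80 Mz -0.038 az 1.7761 gap 0.248
```

Call:
apply_moves(
  moves=[
    {"jaw":-1,"dp":[0,0,-0.15],"yaw":0},
    {"jaw":-1,"dp":[0.05,0,-0.2],"yaw":0},
    {"jaw":-1,"dp":[0.1,0,-0.2],"yaw":0},
    {"jaw":-1,"dp":[0.15,0,-0.2],"yaw":0},
    {"jaw":-1,"dp":[0.15,0,-0.2],"yaw":0},
  ],
)

```text
t: 12.55
ee_pos: [0.5304, 0.0352, 0.0019]
orientation: [[-0.204, 0.002, -0.979], [0.979, -0.0, -0.204], [-0.001, -1.0, -0.002]]
force: [0.4, -0.5, -2.4]
finger_gap: 0.247
```

```bash
python3 -c "
from h import *
hk()"
```

```text
t 12.55 leg in scraper x 116.4 y -10.2 mm z 0.0019 F fwd 0.29 lat -0.62 up -2.45 Mz -0.046 az 1.7764 gap 0.247
```

Call:
apply_moves(
  moves=[
    {"jaw":-1,"dp":[0.05,0,0],"yaw":0},
    {"jaw":-1,"dp":[0.1,0,0],"yaw":0},
    {"jaw":-1,"dp":[0.1,0,0],"yaw":0},
  ],
)

```text
t: 12.85
ee_pos: [0.5302, 0.0361, 0.002]
orientation: [[-0.204, 0.002, -0.979], [0.979, -0.001, -0.204], [-0.001, -1.0, -0.002]]
force: [0.2, -0.6, -2.9]
finger_gap: 0.245
```

```bash
python3 -c "
from h import *
hk()"
```

```text
t 12.85 leg in scraper x 116.4 y -11.2 mm z 0.002 F fwd 0.03 lat -0.66 up -2.86 Mz -0.011 az 1.7764 gap 0.245
```

Call:
apply_moves(
  moves=[
    {"jaw":-1,"dp":[0.05,0,0],"yaw":0},
    {"jaw":-1,"dp":[0.1,0,0],"yaw":0},
    {"jaw":-1,"dp":[0.1,0,0],"yaw":0},
  ],
)

```text
t: 13.15
ee_pos: [0.5301, 0.0368, 0.002]
orientation: [[-0.204, 0.002, -0.979], [0.979, -0.001, -0.204], [-0.001, -1.0, -0.002]]
force: [1.5, -1.4, -2.1]
finger_gap: 0.25
```

```bash
python3 -c "
from h import *
hk()"
```

```text
t 13.15 leg in scraper x 116.4 y -11.8 mm z 0.002 F fwd 1.13 lat -1.68 up -2.15 Mz -0.189 az 1.7759 gap 0.25
```

The wrist moment jumped (Mz -0.01 to -0.19), so the nose arm touches the leg. I back off 0.6 mm and press in slowly.

Call:
apply_moves(
  moves=[
    {"jaw":-1,"dp":[-0.06,0,0],"yaw":0},
    {"jaw":-1,"dp":[-0.06,0,-0.1],"yaw":0},
    {"jaw":-1,"dp":[-0.06,0,-0.2],"yaw":0},
    {"jaw":-1,"dp":[-0.06,0,-0.3],"yaw":0},
    {"jaw":-1,"dp":[-0.06,0,-0.3],"yaw":0},
  ],
)

```text
t: 13.65
ee_pos: [0.5333, 0.0369, 0.002]
orientation: [[-0.204, 0.002, -0.979], [0.979, -0.001, -0.204], [-0.001, -1.0, -0.002]]
force: [0.5, -0.8, -3.1]
finger_gap: 0.252
```

```bash
python3 -c "
from h import *
hk()"
```

```text
t 13.65 leg in scraper x 113.2 y -11.3 mm z 0.002 F fwd 0.35 lat -0.86 up -3.14 Mz -0.016 az 1.7760 gap 0.252
```

Call:
apply_moves(
  moves=[
    {"jaw":-1,"dp":[0,0,-0.1],"yaw":0},
    {"jaw":-1,"dp":[0,0,-0.2],"yaw":0},
    {"jaw":-1,"dp":[0,0,-0.3],"yaw":0},
    {"jaw":-1,"dp":[0,0,-0.4],"yaw":0},
  ],
)

```text
t: 14.05
ee_pos: [0.5368, 0.0376, 0.0018]
orientation: [[-0.204, 0.001, -0.979], [0.979, -0.001, -0.204], [-0.001, -1.0, -0.001]]
force: [-3.1, -2.1, -2.4]
finger_gap: 0.252
```

```bash
python3 -c "
from h import *
hk()"
```

```text
t 14.05 leg in scraper x 109.6 y -11.3 mm z 0.0018 F fwd -3.49 lat -1.38 up -2.44 Mz -0.095 az 1.7759 gap 0.252
```

Gate met at -3.5 N, as expected. I keep going.

Call:
apply_moves(
  moves=[
    {"jaw":-1,"dp":[0,0,-0.1],"yaw":0},
    {"jaw":-1,"dp":[0,0,-0.2],"yaw":0},
    {"jaw":-1,"dp":[0,0,-0.3],"yaw":0},
    {"jaw":-1,"dp":[0,0,-0.4],"yaw":0},
    {"jaw":-1,"dp":[0,0,-0.5],"yaw":0},
  ],
)

```text
t: 14.55
ee_pos: [0.5415, 0.0386, 0.0017]
orientation: [[-0.204, 0.0, -0.979], [0.979, -0.001, -0.204], [-0.001, -1.0, -0.0]]
force: [-2.3, -1.8, -3.4]
finger_gap: 0.252
```

```bash
python3 -c "
from h import *
hk()"
```

```text
t 14.55 leg in scraper x 104.8 y -11.3 mm z 0.0017 F fwd -2.67 lat -1.31 up -3.39 Mz -0.074 az 1.7758 gap 0.252
```

Call:
apply_moves(
  moves=[
    {"jaw":-1,"dp":[0,0,-0.1],"yaw":0},
    {"jaw":-1,"dp":[0,0,-0.2],"yaw":0},
    {"jaw":-1,"dp":[0,0,-0.3],"yaw":0},
    {"jaw":-1,"dp":[0,0,-0.4],"yaw":0},
    {"jaw":-1,"dp":[0,0,-0.5],"yaw":0},
    {"jaw":-1,"dp":[0,0,-0.6],"yaw":0},
    {"jaw":-1,"dp":[0,0,-0.7],"yaw":0},
  ],
)

```text
t: 15.25
ee_pos: [0.5484, 0.04, 0.0016]
orientation: [[-0.204, 0.0, -0.979], [0.979, -0.001, -0.204], [-0.001, -1.0, -0.0]]
force: [-4.5, -0.3, -3.4]
finger_gap: 0.25
```

```bash
python3 -c "
from h import *
hk()"
```

```text
t 15.25 leg in scraper x 97.8 y -11.3 mm z 0.0016 F fwd -4.41 lat 0.65 up -3.45 Mz -0.027 az 1.7759 gap 0.25
```

Call:
apply_moves(
  moves=[
    {"jaw":-1,"dp":[0,0,-0.1],"yaw":0},
    {"jaw":-1,"dp":[0,0,-0.2],"yaw":0},
    {"jaw":-1,"dp":[0,0,-0.3],"yaw":0},
    {"jaw":-1,"dp":[0,0,-0.4],"yaw":0},
    {"jaw":-1,"dp":[0,0,-0.5],"yaw":0},
    {"jaw":-1,"dp":[0,0,-0.6],"yaw":0},
  ],
)

```text
t: 15.85
ee_pos: [0.5543, 0.0414, 0.0016]
orientation: [[-0.204, 0.0, -0.979], [0.979, -0.001, -0.204], [-0.001, -1.0, -0.0]]
force: [-3.6, -1.1, -2.5]
finger_gap: 0.249
```

```bash
python3 -c "
from h import *
hk()"
```

```text
t 15.85 leg in scraper x 91.7 y -11.4 mm z 0.0016 F fwd -3.77 lat -0.29 up -2.50 Mz 0.012 az 1.7760 gap 0.249
```

Call:
apply_moves(
  moves=[
    {"jaw":-1,"dp":[0,0,-0.1],"yaw":0},
    {"jaw":-1,"dp":[0,0,-0.2],"yaw":0},
    {"jaw":-1,"dp":[0,0,-0.3],"yaw":0},
    {"jaw":-1,"dp":[0,0,-0.4],"yaw":0},
  ],
)

```text
t: 16.25
ee_pos: [0.5593, 0.0422, 0.002]
orientation: [[-0.204, 0.002, -0.979], [0.979, -0.001, -0.204], [-0.001, -1.0, -0.002]]
force: [0.2, -0.7, -2.7]
finger_gap: 0.248
```

```bash
python3 -c "
from h import *
hk()"
```

```text
t 16.25 leg in scraper x 86.6 y -11.2 mm z 0.002 F fwd 0.08 lat -0.77 up -2.70 Mz -0.074 az 1.7759 gap 0.248
```

The push fell from -3.8 N to 0, so the gate has slipped past. I look before pulling.

```bash
python3 - <<'E'
from h import *
s=r.capture('side')
save('s6',cv2.resize(s['pixels'][155:205,330:400],None,fx=10,fy=10,interpolation=cv2.INTER_CUBIC))
E
```

```text
(no output)
```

View pics/s6.png

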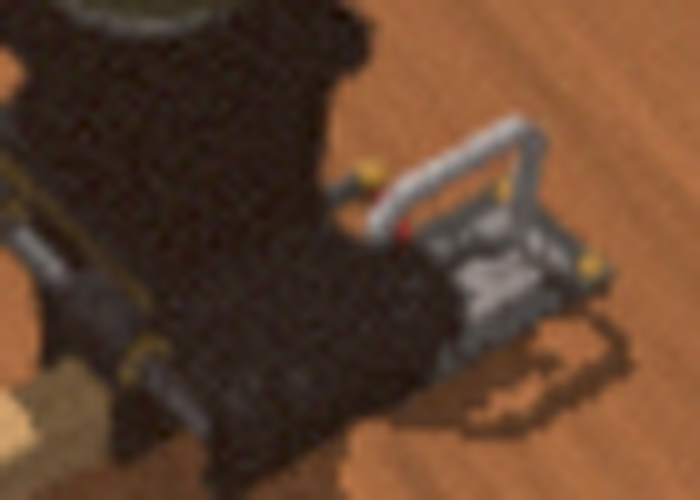

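Call:
apply_moves(
  moves=[
    {"jaw":-1,"dp":[0,0,0.1],"yaw":0},
    {"jaw":-1,"dp":[0,0,0.2],"yaw":0},
    {"jaw":-1,"dp":[0,0,0.3],"yaw":0},
    {"jaw":-1,"dp":[0,0,0.4],"yaw":0},
    {"jaw":-1,"dp":[0,0,0.5],"yaw":0},
  ],
)

```text
t: 16.8
ee_pos: [0.5546, 0.0413, 0.0022]
orientation: [[-0.204, 0.003, -0.979], [0.979, -0.001, -0.204], [-0.001, -1.0, -0.003]]
force: [0.7, -0.8, -2.1]
finger_gap: 0.249
```

```bash
python3 -c "
from h import *
hk()"
```

```text
t 16.8 leg in scraper x 91.5 y -11.2 mm z 0.0022 F fwd 0.53 lat -0.89 up -2.14 Mz -0.065 az 1.7759 gap 0.249
```

The picture shows red gate on the far (+x) side of the leg, at crop (403,231), with the pivot at (370,172). That fits a shut gate behind the leg. I pull back in small steps towards 6 N.

Call:
apply_moves(
  moves=[
    {"jaw":-1,"dp":[0,0,0.1],"yaw":0},
    {"jaw":-1,"dp":[0,0,0.2],"yaw":0},
    {"jaw":-1,"dp":[0,0,0.25],"yaw":0},
  ],
)

```text
t: 17.1
ee_pos: [0.552, 0.0407, 0.0021]
orientation: [[-0.204, 0.003, -0.979], [0.979, -0.001, -0.204], [-0.001, -1.0, -0.003]]
force: [0.4, -0.7, -2.8]
finger_gap: 0.249
```

```bash
python3 -c "
from h import *
hk()"
```

```text
t 17.1 leg in scraper x 94.1 y -11.2 mm z 0.0021 F fwd 0.29 lat -0.73 up -2.84 Mz -0.024 az 1.7759 gap 0.249
```

Call:
apply_moves(
  moves=[
    {"jaw":-1,"dp":[0,0,0.05],"yaw":0},
    {"jaw":-1,"dp":[0,0,0.1],"yaw":0},
    {"jaw":-1,"dp":[0,0,0.1],"yaw":0},
  ],
)

```text
t: 17.4
ee_pos: [0.5509, 0.0405, 0.0021]
orientation: [[-0.204, 0.003, -0.979], [0.979, -0.001, -0.204], [-0.001, -1.0, -0.002]]
force: [-0.0, -1.5, -2.9]
finger_gap: 0.245
```

```bash
python3 -c "
from h import *
hk()"
```

```text
t 17.4 leg in scraper x 95.2 y -11.2 mm z 0.0021 F fwd -0.34 lat -1.48 up -2.91 Mz -0.118 az 1.7760 gap 0.245
```

Call:
apply_moves(
  moves=[
    {"jaw":-1,"dp":[0,0,0.05],"yaw":0},
    {"jaw":-1,"dp":[0,0,0.1],"yaw":0},
    {"jaw":-1,"dp":[0,0,0.1],"yaw":0},
  ],
)

```text
t: 17.7
ee_pos: [0.5501, 0.0403, 0.0022]
orientation: [[-0.204, 0.003, -0.979], [0.979, -0.001, -0.204], [-0.001, -1.0, -0.003]]
force: [1.2, -0.7, -2.9]
finger_gap: 0.25
```

```bash
python3 -c "
from h import *
hk()"
```

```text
t 17.7 leg in scraper x 96.1 y -11.3 mm z 0.0022 F fwd 1.04 lat -0.97 up -2.89 Mz -0.019 az 1.7760 gap 0.25
```

Call:
apply_moves(
  moves=[
    {"jaw":-1,"dp":[0,0,0.05],"yaw":0},
    {"jaw":-1,"dp":[0,0,0.05],"yaw":0},
  ],
)

```text
t: 17.9
ee_pos: [0.5499, 0.0403, 0.0023]
orientation: [[-0.204, 0.004, -0.979], [0.979, -0.001, -0.204], [-0.001, -1.0, -0.003]]
force: [2.2, -0.4, -4.6]
finger_gap: 0.253
```

```bash
python3 -c "
from h import *
hk()"
```

```text
t 17.9 leg in scraper x 96.3 y -11.2 mm z 0.0023 F fwd 2.11 lat -0.84 up -4.55 Mz -0.118 az 1.7759 gap 0.253
```

Contact on the gate. The stiffness is about 8 N/mm, so I raise the pull carefully.

Call:
apply_moves(
  moves=[
    {"jaw":-1,"dp":[0,0,0.05],"yaw":0},
    {"jaw":-1,"dp":[0,0,0.05],"yaw":0},
  ],
)

```text
t: 18.1
ee_pos: [0.5498, 0.0402, 0.0024]
orientation: [[-0.204, 0.004, -0.979], [0.979, -0.001, -0.204], [-0.001, -1.0, -0.004]]
force: [3.2, -0.0, -5.0]
finger_gap: 0.25
```

```bash
python3 -c "
from h import *
hk()"
```

```text
t 18.1 leg in scraper x 96.4 y -11.2 mm z 0.0024 F fwd 3.07 lat -0.66 up -4.99 Mz 0.020 az 1.7760 gap 0.25
```

Call:
apply_moves(
  moves=[
    {"jaw":-1,"dp":[0,0.02,0.08],"yaw":0},
    {"jaw":-1,"dp":[0,0.02,0.08],"yaw":0},
  ],
)

```text
t: 18.3
ee_pos: [0.5496, 0.0402, 0.0024]
orientation: [[-0.204, 0.006, -0.979], [0.979, -0.0, -0.204], [-0.002, -1.0, -0.006]]
force: [6.3, 1.1, -5.1]
finger_gap: 0.251
```

```bash
python3 -c "
from h import *
hk()"
```

```text
t 18.3 leg in scraper x 96.5 y -11.2 mm z 0.0024 F fwd 6.41 lat -0.16 up -5.06 Mz 0.001 az 1.7761 gap 0.251
```

6.4 N and the gate holds. I keep the pull on for about 0.8 s.

Call:
apply_moves(
  moves=[
    {"jaw":-1,"dp":[0,0.02,0.075],"yaw":0},
    {"jaw":-1,"dp":[0,0.02,0.075],"yaw":0},
    {"jaw":-1,"dp":[0,0.02,0.075],"yaw":0},
    {"jaw":-1,"dp":[0,0.02,0.075],"yaw":0},
    {"jaw":-1,"dp":[0,0.02,0.075],"yaw":0},
  ],
)

```text
t: 18.8
ee_pos: [0.5496, 0.0402, 0.0024]
orientation: [[-0.204, 0.007, -0.979], [0.979, -0.0, -0.204], [-0.002, -1.0, -0.007]]
force: [4.4, 1.0, -6.0]
finger_gap: 0.245
```

```bash
python3 -c "
from h import *
hk()"
```

```text
t 18.8 leg in scraper x 96.6 y -11.3 mm z 0.0024 F fwd 4.47 lat 0.07 up -5.98 Mz -0.035 az 1.7762 gap 0.245
```

Call:
apply_moves(
  moves=[
    {"jaw":-1,"dp":[0,0.03,0.09],"yaw":0},
    {"jaw":-1,"dp":[0,0.03,0.09],"yaw":0},
    {"jaw":-1,"dp":[0,0.03,0.09],"yaw":0},
  ],
)

```text
t: 19.1
ee_pos: [0.5496, 0.0402, 0.0024]
orientation: [[-0.204, 0.009, -0.979], [0.979, 0.0, -0.204], [-0.002, -1.0, -0.009]]
force: [7.1, 0.4, -5.7]
finger_gap: 0.254
```

```bash
python3 -c "
from h import *
hk()"
```

```text
t 19.1 leg in scraper x 96.6 y -11.2 mm z 0.0024 F fwd 6.94 lat -1.04 up -5.69 Mz 0.001 az 1.7764 gap 0.254
```

Call:
apply_moves(
  moves=[
    {"jaw":-1,"dp":[0,0.03,0.09],"yaw":0},
    {"jaw":-1,"dp":[0,0.03,0.09],"yaw":0},
    {"jaw":-1,"dp":[0,0.03,0.09],"yaw":0},
    {"jaw":-1,"dp":[0,0.03,0.09],"yaw":0},
  ],
)

```text
t: 19.5
ee_pos: [0.5496, 0.0401, 0.0023]
orientation: [[-0.204, 0.011, -0.979], [0.979, 0.0, -0.204], [-0.002, -1.0, -0.011]]
force: [6.8, 0.4, -6.2]
finger_gap: 0.246
```

```bash
python3 -c "
from h import *
hk()"
```

```text
t 19.5 leg in scraper x 96.5 y -11.2 mm z 0.0023 F fwd 6.66 lat -1.00 up -6.19 Mz -0.000 az 1.7765 gap 0.246
```

The pull held steady at about 6.5 N with no movement. I ease forward to mid-loop and lower it to the bench.

Call:
apply_moves(
  moves=[
    {"jaw":-1,"dp":[0,0,-0.2],"yaw":0},
    {"jaw":-1,"dp":[0,0,-0.4],"yaw":0},
    {"jaw":-1,"dp":[-0.05,0,-0.6],"yaw":0},
    {"jaw":-1,"dp":[-0.1,0.3,-0.6],"yaw":0},
    {"jaw":-1,"dp":[-0.1,0.6,-0.6],"yaw":0},
    {"jaw":-1,"dp":[-0.1,0.9,-0.6],"yaw":0},
    {"jaw":-1,"dp":[-0.1,1.1,-0.6],"yaw":0},
    {"jaw":-1,"dp":[-0.1,1.2,-0.6],"yaw":0},
    {"jaw":-1,"dp":[-0.1,1.2,-0.6],"yaw":0},
  ],
)

```text
t: 20.4
ee_pos: [0.5557, 0.0404, -0.0098]
orientation: [[-0.204, 0.011, -0.979], [0.979, 0.0, -0.204], [-0.002, -1.0, -0.01]]
force: [-0.5, 0.7, -2.3]
finger_gap: 0.25
```

```bash
python3 -c "
from h import *
hk(); plan(r.read_state()['ee_pos'],1.776)"
```

```text
t 20.4 leg in scraper x 90.7 y -10.2 mm z -0.0098 F fwd -0.40 lat 0.85 up -2.29 Mz 0.006 az 1.7766 gap 0.25
t 20.4 pos [ 0.5557  0.0404 -0.0098] az 1.7766 F [-0.54  0.75 -2.29] gap 0.2504 -> dp [0. 0. 0.] yaw 0.001 tilt [-0.0021 -0.9999 -0.0104]
```

Call:
apply_moves(
  moves=[
    {"jaw":-1,"dp":[0,0.1,0],"yaw":0},
    {"jaw":-1,"dp":[0,0.2,0],"yaw":0},
    {"jaw":-1,"dp":[0,0.25,0],"yaw":0},
    {"jaw":-1,"dp":[0,0.3,0],"yaw":0},
    {"jaw":-1,"dp":[0,0.3,0],"yaw":0},
  ],
)

```text
t: 20.9
ee_pos: [0.5557, 0.0404, -0.0129]
orientation: [[-0.204, 0.01, -0.979], [0.979, 0.0, -0.204], [-0.002, -1.0, -0.01]]
force: [-0.2, -0.5, -3.3]
finger_gap: 0.25
```

```bash
python3 -c "
from h import *
hk(); plan(r.read_state()['ee_pos'],1.776)"
```

```text
t 20.9 leg in scraper x 90.7 y -10.3 mm z -0.0129 F fwd -0.35 lat -0.46 up -3.34 Mz 0.030 az 1.7765 gap 0.25
t 20.9 pos [ 0.5557  0.0404 -0.0129] az 1.7765 F [-0.22 -0.52 -3.34] gap 0.2503 -> dp [0. 0. 0.] yaw 0.001 tilt [-0.002  -0.9999 -0.0103]
```

Call:
apply_moves(
  moves=[
    {"jaw":-1,"dp":[0,0.05,0],"yaw":0},
    {"jaw":-1,"dp":[0,0.1,0],"yaw":0},
    {"jaw":-1,"dp":[0,0.1,0],"yaw":0},
  ],
)

```text
t: 21.2
ee_pos: [0.5559, 0.0404, -0.0134]
orientation: [[-0.204, 0.011, -0.979], [0.979, 0.0, -0.204], [-0.002, -1.0, -0.011]]
force: [-1.5, -0.5, 3.7]
finger_gap: 0.247
```

```bash
python3 -c "
from h import *
hk(); print(r.read_state()['wrist_torque'])"
```

```text
t 21.2 leg in scraper x 90.5 y -10.2 mm z -0.0134 F fwd -1.57 lat -0.14 up 3.71 Mz 0.052 az 1.7765 gap 0.247
[0.02315977 0.73019034 0.05162039]
```

It rests on the bench, so I release.

Call:
apply_moves(
  moves=[
    {"jaw":-1,"dp":[0,0,0],"yaw":0},
    {"jaw":0,"dp":[0,0,0],"yaw":0},
    {"jaw":0,"dp":[0,0,0],"yaw":0},
    {"jaw":0,"dp":[0,0,0],"yaw":0},
    {"jaw":0,"dp":[0,0,0],"yaw":0},
    {"jaw":0,"dp":[0,0,0],"yaw":0},
    {"jaw":0.6,"dp":[0,0,0],"yaw":0},
    {"jaw":0.6,"dp":[0,0,0],"yaw":0},
    {"jaw":0.6,"dp":[0,0,0],"yaw":0},
    {"jaw":0.6,"dp":[0,0,0],"yaw":0},
  ],
)

```text
t: 22.2
ee_pos: [0.5559, 0.0404, -0.0134]
orientation: [[-0.204, 0.011, -0.979], [0.979, 0.0, -0.204], [-0.002, -1.0, -0.011]]
force: [-0.0, 1.2, 0.2]
finger_gap: 0.755
```

```bash
python3 - <<'E'
from h import *
hk(); wcap('wr')
E
```

```text
t 22.2 leg in scraper x 90.5 y -10.2 mm z -0.0134 F fwd 0.20 lat 1.15 up 0.23 Mz -0.011 az 1.7765 gap 0.755
wr 22.2 [ 0.5559  0.0404 -0.0134]
```

View pics/wr.png

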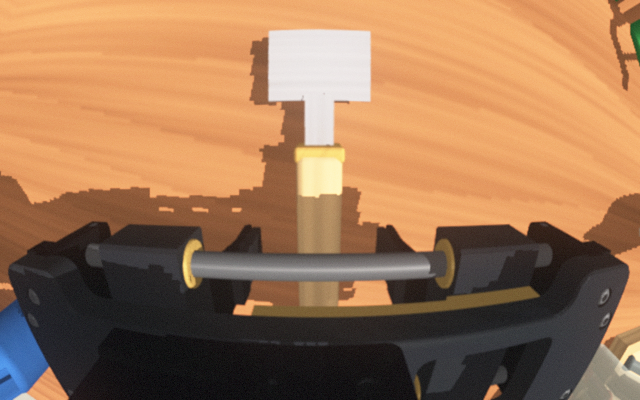

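The handle is free between the fingers and lies flat. I go straight up, then back for a clear view.

Call:
apply_moves(
  moves=[
    {"jaw":0.6,"dp":[0,-1,0],"yaw":0},
    {"jaw":0.6,"dp":[0,-3,0],"yaw":0},
    {"jaw":0.6,"dp":[0,-6,0],"yaw":0},
    {"jaw":0.6,"dp":[0,-10,0],"yaw":0},
    {"jaw":0.6,"dp":[0,-14,0],"yaw":0},
    {"jaw":0.6,"dp":[0,-18,0],"yaw":0},
    {"jaw":0.6,"dp":[0,-20,-3],"yaw":0},
    {"jaw":0.6,"dp":[0,-20,-6],"yaw":0},
    {"jaw":0.6,"dp":[0,-20,-8],"yaw":0},
    {"jaw":0.6,"dp":[0,-20,-8],"yaw":0},
    {"jaw":0.6,"dp":[0,-20,-8],"yaw":0},
  ],
)

```text
t: 23.35
ee_pos: [0.6318, 0.0565, 0.1876]
orientation: [[-0.204, 0.01, -0.979], [0.979, -0.0, -0.204], [-0.002, -1.0, -0.01]]
force: [0.1, -1.0, 0.3]
finger_gap: 0.8
```

```bash
python3 - <<'E'
from h import *
hk(); wcap('wz'); c=np.load('w_wz.npz')
s=r.capture('side'); save('sz',cv2.resize(s['pixels'][140:260,280:400],None,fx=5,fy=5,interpolation=cv2.INTER_CUBIC)); save('szf',s['pixels'])
E
```

```text
t 23.35 leg in scraper x 10.9 y -10.0 mm z 0.1876 F fwd -0.07 lat -0.97 up 0.26 Mz -0.018 az 1.7763 gap 0.8
wz 23.35 [0.6318 0.0565 0.1876]
```

View pics/wz.png

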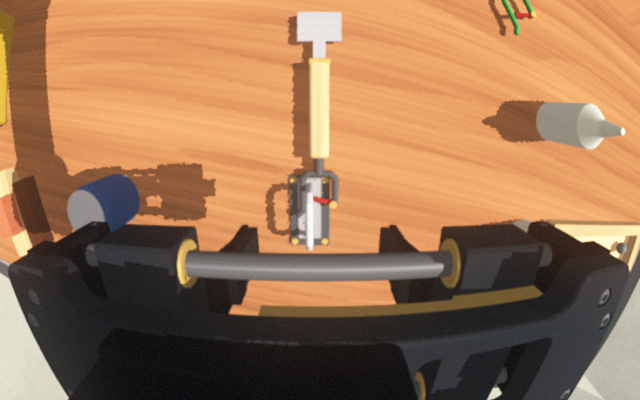

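View pics/sz.png

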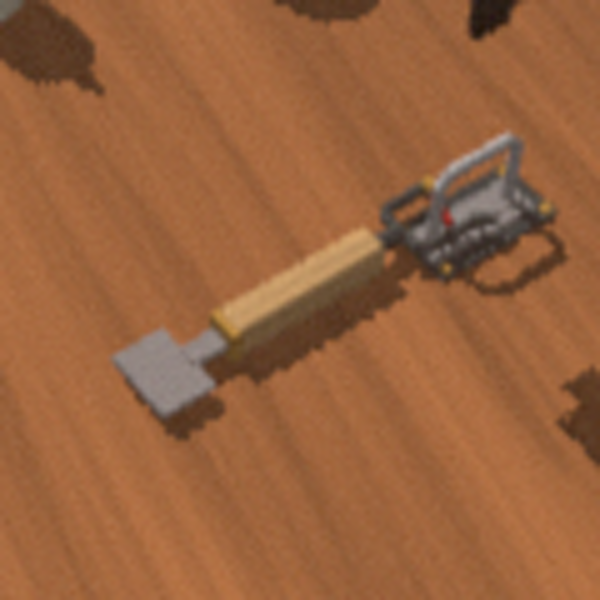

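View pics/szf.png

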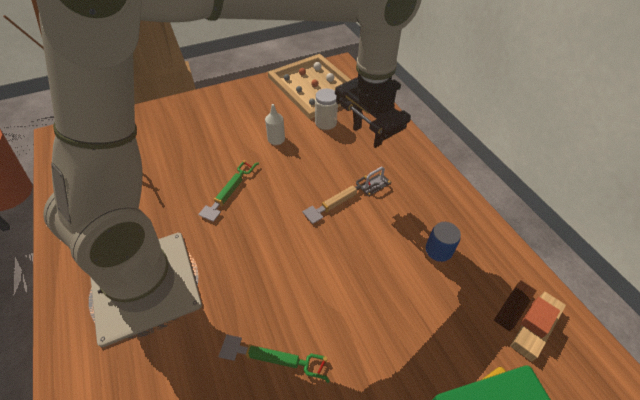

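```bash
python3 - <<'E'
from h import *
c=np.load('w_wz.npz'); save('wz_c',cv2.resize(c['pixels'][155:255,270:360],None,fx=6,fy=6,interpolation=cv2.INTER_CUBIC))
E
```

```text
(no output)
```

View pics/wz_c.png

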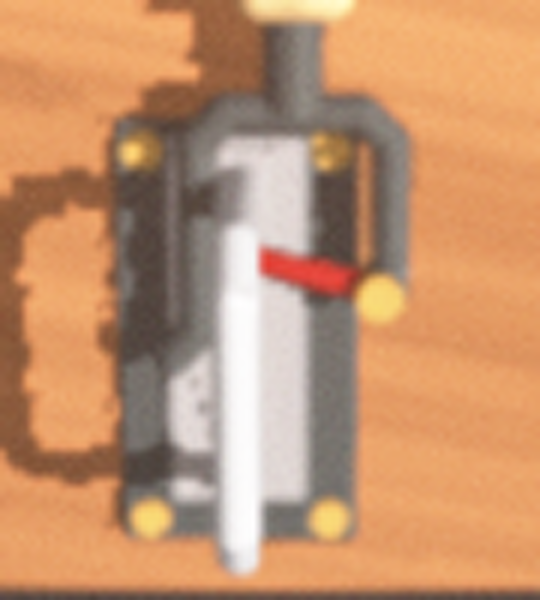

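The crop shows the leg's foot at about (235,190), inside the hook. The red gate runs from its pivot at (380,298) across behind the leg at the shut slant (0.32, against 0.28 in the drawing). The scraper lies flat and the robot is clear, so I hand in.

```bash
python3 - <<'E'
from h import *
hk(); print(r.sign_off())
E
```

```text
t 23.45 leg in scraper x 11.2 y -9.9 mm z 0.1878 F fwd -0.67 lat -1.11 up -0.22 Mz -0.021 az 1.7760 gap 0.799
the job is handed in; nothing more can be done
None
```

The scraper is clipped to the near leg of the staple, lying flat on the bench and let go, and I handed the job in at 23.45 s.

- **Clipping:** I found the leg with the nose arm, backed off 0.6 mm and pressed in. The readings between moves showed 3 to 4.5 N on the gate, then the push fell to about 0.
- **Pull test:** I pulled back for about 1.2 s. The readings were 4.5 to 6.9 N, and the hook did not move, so the gate holds.
- **Last check:** The final close picture shows the leg inside the hook and the gate at its shut slant. The arm stands clear of everything. I never went near the jar, the glue bottle or the tin, and they appear to stand where they were.

- **Missed first grasp:** The fingertips measured about 36 mm short of where the brief puts them, so the jaws first closed on air above the handle without touching it. I measured the tips with the wrist camera and the second grasp held.
- **Tool tilt:** The tool tilted by about 0.01 rad during the pull. The scraper still looks flat in the pictures after release.
- **Force readings:** I could read forces only at the end of each move, so peaks between readings were not seen. The vertical reading reached 6.2 N during the pull, about 3 N of which is the scraper's weight.

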